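# Rejoin a sawn plaster cast in the inclined cam press

## Task

The sawn plaster cast has to be glued back together: one half already sits in the inclined press. Lay the loose half on the sloping bed with its sawn face butted against the seated half, touching it, and its sides flush with it, then swing the cam lever its quarter turn fully home so that the jaw draws the two halves tight together, and let go. Be gentle, because plaster chips when it is rammed, and leave the other things on the bench where they are.

Things in the scene. Friction and masses are not known exactly. Their poses are not given: they have to be found in the camera images.
- press: Fixed cam press, grey, base 170 x 110 mm. Origin: centre of its underside on the bench; x from its low to its high end, z up. Its aluminium bed (155 x 90 mm) rises 30 degrees towards press +x, surface 75 mm above the bench over the origin. Up the slope stand: a fixed stop, the seated half, an empty space, a jaw with rubber pad, and a cam with lever. No rails beside the halves.
- seated_half: The plaster half held in the press, 30 mm long, 46 wide, 30 high (teeth to 38). Origin: on the bed's surface, mid-width, 43 mm downhill of the bed's point over the press's origin. Axes are the bed's: x uphill, y across (press y), z out of the bed. How far its sawn face (which looks uphill, lower edge on the bed) stands uphill of this origin differs, 0 to 4 mm, and is not reported: feel for it.
- loose_half: Loose plaster half, 50 to 85 g, on the bench: 32 mm long (x), 46 wide (y), 30 high, low teeth on top to 38 mm. Origin: lower edge, middle, of the flat sawn face; x from that face into the block, z up. It must come to lie with its axes on seated_half's, the sawn faces touching. Grip the flat sides across its width, 8 to 16 mm from the sawn face; the last 10 mm of the far end narrow to 30 mm.
- pad_face (a point): Centre of the face of the jaw's rubber pad (34 mm wide, top 25 mm above the bed), 15 mm above the bed, looking downhill; the jaw behind it is 48 mm wide. At lever 0 it is 43 mm uphill of seated_half's origin: 7 to 11 mm play for the 32 mm half. A full quarter turn of the cam moves the jaw 14 mm downhill. The pad is sprung, 2.5 N per mm, and then presses with 7 to 18 N.
- cam_axis (a point): Point on the cam's axis, which is square to the bed, 50 mm above the bed's surface and 81 mm uphill of seated_half's origin.
- cam_grip (a point): Middle of the black grip at the lever's end: an upright round post of 14 mm diameter, parallel to the cam's axis and 55 mm from it, standing from 30 to 70 mm above the bed's surface; this point is 50 mm above it. The steel lever under it is 14 mm wide, its top 30 mm above the bed. Fingers may turn around the post.
- cam (a joint): Angle of the cam lever: 0 (open) points uphill, grows counter-clockwise seen from above the bed, and ends at a hard stop at 1.57 (lever pointing to press +y). It stays where it is left; 3 to 7 N at the grip turn it, more as the halves come tight.
- whole_cast: Bystander: a whole horseshoe plaster cast, 80 x 60 x 30 mm, not sawn; leave it. Origin: its underside.
- plaster_puck: Bystander: plaster disc, 72 mm across, 16 mm high. Origin: centre of its underside.
- firing_tray: Bystander: white firing tray with rows of holes, 43 x 84 x 12 mm. Origin: on its underside, near one long edge.
- tweezers: Bystander: steel tweezers, 130 mm long, 6 mm high. Origin: middle, underside.
- glass: Bystander: drinking glass, 76 mm across, 85 mm high. Origin: centre of its underside.
- jar: Bystander: small amber jar with white cap, 36 mm across, 40 mm high. Origin: centre of its underside.
- brush: Bystander: brush, 160 mm long, lying flat. Origin: its underside.
Things that resemble listed ones, but are neither listed nor needed, are in the scene too. What is shaped like the press but turquoise or yellow is not meant. What is shaped like the loose_half but yellow is not meant.

How it is judged:
By the outcome, as a careful person would: the job done as asked, in the order asked, and still so for the second after the job is handed in, with the robot touching nothing.
It also fails if it takes over 56 s, if anything falls off the work surface, if the arm or the gripper's body presses on something with over 40 N, if the wrist force passes 120 N, or if a joint passes its speed limit or range.

## Robot

A 7-joint arm with a two-finger parallel gripper is mounted at the origin on the work surface. World frame = base frame: x ahead of the robot, y to its left, z up, the work surface at z = 0. Lengths are in m, angles in rad, forces in N, time in s.
With the tool pointing down it reaches from about 0.425 to 0.875 m from the base axis. Payload 8.4 kg.
Tool frame: the origin (TCP) lies at the very end of the fingers, on their centre line; the grasp point (between the pads) lies grip_point_offset behind it (grip_point_offset is the distance from the TCP to the grasp point, in m); z points along the fingers, y is the direction in which the jaws open and shut (so a half turn about z gives the same grasp; the last joint's range is limited). The gripper opens to 87 mm and grips with 3 to 60 N. Pads are 19 mm wide; open, the fingers measure 117 mm over their backs; the gripper's body (75 mm by 190 mm) begins 51 mm behind the grasp point.
Start: joints at [1.059, 0.333, 0.04, 1.465, -0.013, 1.343, -0.059], TCP at [0.261, -0.595, 0.223] pointing down, gripper open.
Joint ranges: [-2.58, 2.58], [-0.38, 2.09], [-1.3, 1.39], [0.25, 2.4], [-1.5, 4.64], [0.08, 2.09], [-2.65, 2.65]. Speed limits (rad/s): [2.22, 2.22, 2.79, 2.79, 3.14, 3.14, 3.14].

## Interface

Orientations are given as a unit quaternion [x, y, z, w].
In Python, from plant import read_state, capture, calibration, job_done, grip_point_offset gives the robot as it stands.
- The arm moves only by the tool servo_tool, never from a script. Its argument "plan" is a list of rows, each an object of numbers: "x", "y", "z": the shift along the tool's x, y, z in m; "wx", "wy", "wz": the turn, a rotation vector about the tool's x, y, z in degrees; "jaw": the finger opening in m, from 0 to 0.087. A call has 1 to 20 rows; each row shifts and turns the pose as measured when the row begins, along the tool's axes as they then stand; what a row does not reach is not made up. A row lasts 1/10 s, in which the tool goes at most 50 mm and 8.59 degrees, less where a joint would pass 70% of its speed; a pose out of reach is approached as far as the arm can. A call is refused whole if a number of a shift passes 0.05 or a number of a turn 8.59, either way. A call with a gripper value outside its range is refused whole. The fingers move at their own pace and stop on an object; "squeeze" is the grip in N (left out, the last holds). Time passes only in rows, so rows that do not move let the fingers close. It gives the time, the measured TCP pose, the force and the opening at its end, in the units of the state.
- read_state(): the state, without advancing time (a new reading comes with each control period).
- capture(name): name is "side" or "top"; returns the picture (384x512x3 uint8, red, green, blue); there is no depth.
- calibration(name): a dict with "intrinsics" (3x3 intrinsics, pixels), "k1" (the pictures are not rectified: a ray, as slopes to the right and down, at radius r is drawn at 1 + k1 r^2 times it, then the intrinsics apply), "world_from_camera" (4x4, takes a point from camera to world coordinates). Camera axes: x right, y down, z forward; pixel columns grow to the right and rows downward; lengths in m; the calibration is good to about 2 mm. A picture is of the moment at which its call begins. calibration takes no time and is no camera call.
- job_done(): hands the job in, once; it reports no verdict.
The state is a dict: "clock": time; "joint_positions": joint angles; "qd": joint speeds; "joint_efforts": joint torques, N m; "position": TCP position; "ee_rot": TCP orientation; "contact_force": force on the tool from outside, world axes, zero at the start; "ft_torque": the same for the moment, N m; "opening": finger opening in m.
Only numpy, scipy, OpenCV 4.12 (cv2) and the standard library are available. Lean on these libraries where they do the work, as an engineer would, in place of code of your own. Each camera call takes 0.05 s, during which the arm holds its last target.

## Working session

There is one attempt and no reset: what is moved stays moved. The work goes in short steps, Python scripts to look and compute and a tool call to move; the robot and the scene stay as the last step left them, time stands still between calls to the robot, and variables do not carry over. Pictures are saved under pics/ and viewed, and the job is handed in when it is done.

Besides the shell and the picture viewer there is one more tool, called by a JSON object that holds its "op" and its "data". servo_tool: Moves the arm, as the interface text tells. Its arguments: {"type":"object","properties":{"plan":{"type":"array","items":{"type":"object","properties":{"x":{"type":"number"},"y":{"type":"number"},"z":{"type":"number"},"wx":{"type":"number"},"wy":{"type":"number"},"wz":{"type":"number"},"jaw":{"type":"number"}}}},"squeeze":{"type":"number"}},"required":["plan"]}

```bash
mkdir -p pics
python3 - <<'E'
from plant import *
import cv2,json
print(read_state()); print(grip_point_offset if not callable(grip_point_offset) else grip_point_offset())
for n in("side","top"):
    c=calibration(n); print(n,c)
    im=capture(n); cv2.imwrite(f"pics/{n}0.png",cv2.resize(im[:,:,::-1],(800,600),interpolation=cv2.INTER_CUBIC)); cv2.imwrite(f"pics/raw_{n}0.png",im[:,:,::-1])
E
```

```text
{'clock': 0.0, 'joint_positions': array([ 1.05881545,  0.33391608,  0.03983747,  1.46626237, -0.01342999,
        1.34331639, -0.05849441]), 'qd': array([ 0.00169825, -0.00186337, -0.00058821, -0.00072613,  0.00136119,
       -0.00191724, -0.00041302]), 'joint_efforts': array([-3.29897944e-06, -6.56359649e+01,  1.33528780e+00, -4.03800559e+01,
       -5.97161916e-02,  4.48349782e-02,  2.16666454e-04]), 'position': array([ 0.260566  , -0.59497008,  0.22165978]), 'ee_rot': array([ 9.78775020e-01,  2.04936062e-01, -2.01908009e-04, -7.93113329e-04]), 'contact_force': array([-0.37496984, -0.32350048,  0.53581643]), 'ft_torque': array([-0.00838508, -0.01663479,  0.043051  ]), 'opening': 0.08724333091913274}
0.0187
side {'intrinsics': array([[434.08862092,   0.        , 258.04139248],
       [  0.        , 434.08862092, 192.41165427],
       [  0.        ,   0.        ,   1.        ]]), 'k1': -0.029702058948375434, 'world_from_camera': array([[ 0.7872542 , -0.30135493,  0.53797401, -0.24459849],
       [-0.61645524, -0.40532015,  0.67505445, -0.88380588],
       [ 0.01462072, -0.86307635, -0.50486182,  0.77503356],
       [ 0.        ,  0.        ,  0.        ,  1.        ]])}
top {'intrinsics': array([[412.28574154,   0.        , 254.13669714],
       [  0.        , 412.28574154, 193.92906048],
       [  0.        ,   0.        ,   1.        ]]), 'k1': -0.07000232372311699, 'world_from_camera': array([[-1.24855760e-03, -9.97246982e-01,  7.41410718e-02,
         3.74059664e-01],
       [-9.99842402e-01, -6.80489648e-05, -1.77529461e-02,
        -4.47666445e-03],
       [ 1.77091172e-02, -7.41515529e-02, -9.97089732e-01,
         1.22363767e+00],
       [ 0.00000000e+00,  0.00000000e+00,  0.00000000e+00,
         1.00000000e+00]])}
```

View pics/side0.png

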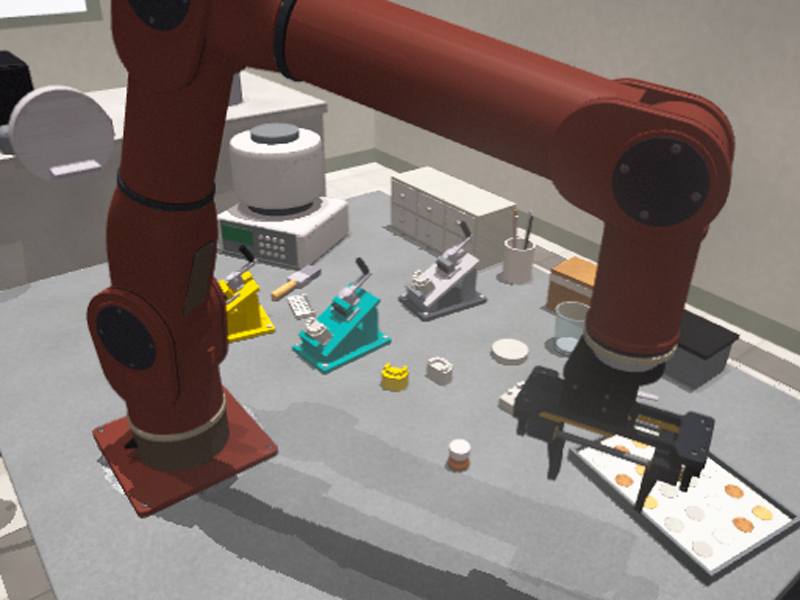

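View pics/top0.png

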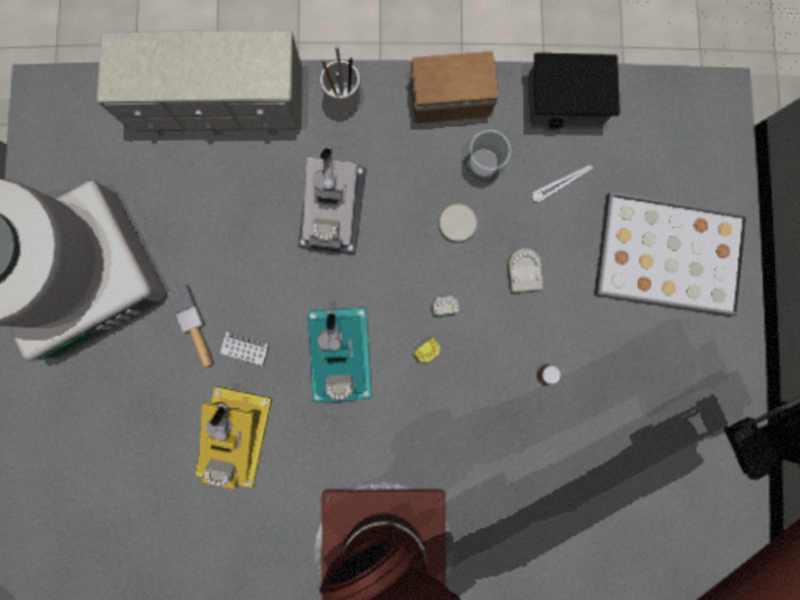

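The grey press sits near (332,205) in the 800-wide top view and (443,283) in the side view. The white loose half is at (445,305) top and (439,370) side. Next I enlarge both.

Run:
```python
import cv2
t=cv2.imread("pics/raw_top0.png"); s=cv2.imread("pics/raw_side0.png")
def crop(im,x0,y0,w,h,k,name):
    c=cv2.resize(im[y0:y0+h,x0:x0+w],None,fx=k,fy=k,interpolation=cv2.INTER_CUBIC)
    for i in range(0,w,10):
        cv2.putText(c,str(x0+i),(i*k,8),0,0.3,(0,255,0),1); cv2.line(c,(i*k,10),(i*k,14),(0,255,0),1)
    for i in range(10,h,10):
        cv2.putText(c,str(y0+i),(0,i*k+4),0,0.3,(0,255,0),1); cv2.line(c,(20,i*k),(24,i*k),(0,255,0),1)
    cv2.imwrite(name,c)
crop(t,185,90,56,75,8,"pics/c1.png")
crop(t,265,180,40,30,16,"pics/c2.png")
crop(s,250,135,66,72,8,"pics/c3.png")
crop(s,265,220,35,30,16,"pics/c4.png")
```

```text
(no output)
```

View pics/c1.png

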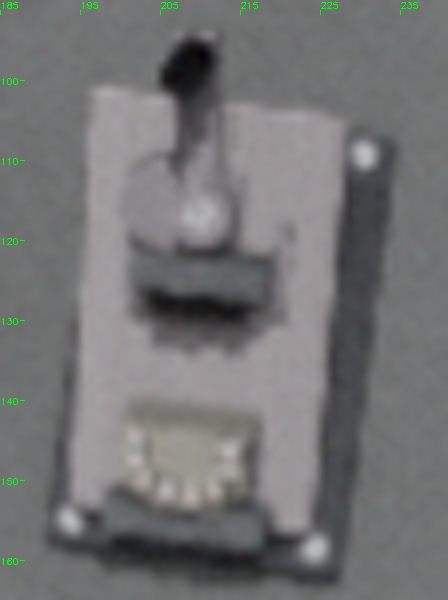

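View pics/c2.png

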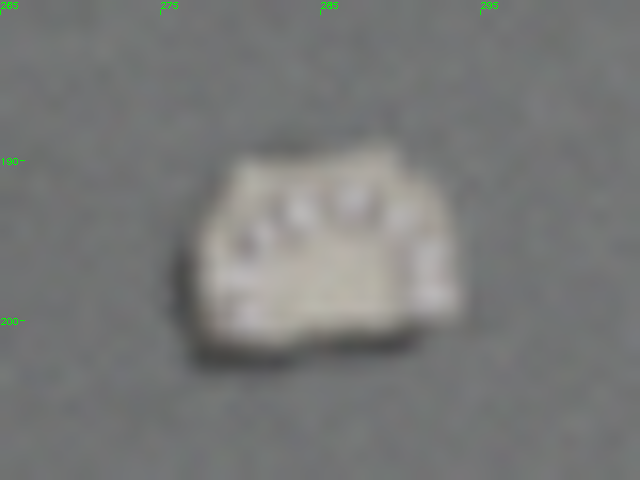

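View pics/c3.png

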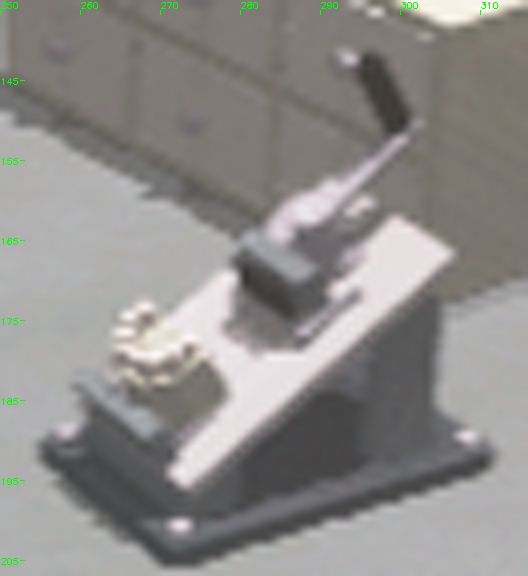

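View pics/c4.png

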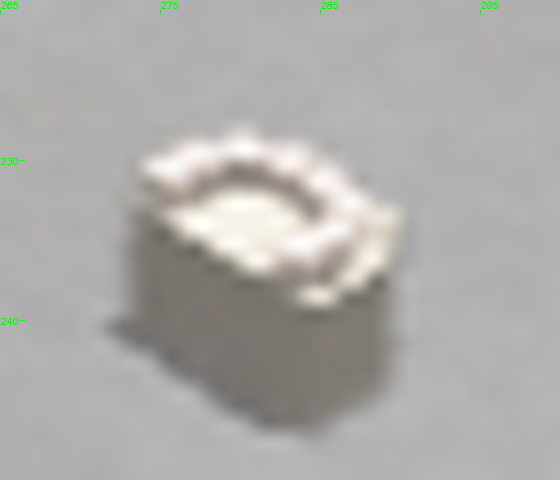

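```bash
cat > lib.py <<'E'
import numpy as np, cv2
from scipy.optimize import least_squares
from scipy.spatial.transform import Rotation as R
from plant import *
def proj(name,P):
    c=calibration(name); T=np.linalg.inv(c["world_from_camera"]); P=np.atleast_2d(P)
    q=P@T[:3,:3].T+T[:3,3]; s=q[:,:2]/q[:,2:]; s=s*(1+c["k1"]*(s**2).sum(1,keepdims=True))
    K=c["intrinsics"]; return s@K[:2,:2].T+K[:2,2]
def ray(name,uv):
    c=calibration(name);K=c["intrinsics"];d=(np.array(uv,float)-K[:2,2])/[K[0,0],K[1,1]];s=d.copy()
    for _ in range(20): s=d/(1+c["k1"]*(s@s))
    W=c["world_from_camera"]; return W[:3,3],W[:3,:3]@np.array([s[0],s[1],1])
def atz(name,uv,z):
    o,d=ray(name,uv); return o+d*(z-o[2])/d[2]
c30,s30=np.cos(np.pi/6),.5
Rb=np.array([[c30,0,-s30],[0,1,0],[s30,0,c30]])
def Rz(a): return np.array([[np.cos(a),-np.sin(a),0],[np.sin(a),np.cos(a),0],[0,0,1]])
def bed2world(p,u): # u rel. seated_half origin ; p=(x,y,yaw) press
    u=np.atleast_2d(u)+[-.043,0,0]
    return (u@Rb.T+[0,0,.075])@Rz(p[2]).T+[p[0],p[1],0]
def block2world(p,u):
    return np.atleast_2d(u)@Rz(p[2]).T+[p[0],p[1],0]
def crop(im,x0,y0,w,h,k,name,pts=()):
    c=cv2.resize(im[y0:y0+h,x0:x0+w,::-1],None,fx=k,fy=k,interpolation=cv2.INTER_CUBIC)
    for i in range(0,w,10):
        cv2.putText(c,str(x0+i),(i*k,8),0,0.3,(0,255,0),1); cv2.line(c,(i*k,10),(i*k,14),(0,255,0),1)
    for i in range(10,h,10):
        cv2.putText(c,str(y0+i),(0,i*k+4),0,0.3,(0,255,0),1); cv2.line(c,(20,i*k),(24,i*k),(0,255,0),1)
    for a,b in pts: cv2.circle(c,(int((a-x0+.5)*k),int((b-y0+.5)*k)),3,(0,0,255),1)
    cv2.imwrite(name,c)
def tcp():
    s=read_state(); return s, R.from_quat(s["ee_rot"]).as_matrix()
E
python3 - <<'E'
from lib import *
print("roughs", atz("top",(285,195),.035), atz("top",(209,130),.07), atz("top",(195,80),.0), atz("top",(128,80),0))
im={n:cv2.imread(f"pics/raw_{n}0.png")[:,:,::-1] for n in("top","side")}
# press: correspondences, crop px coords /k + offset -0.5
o=lambda x0,y0,k,a,b:(x0+a/k-.5,y0+b/k-.5)
B=77.5e-3
obs=[ # (cam, bed point rel seated origin (bed centre at +43mm), pixel)
("top",(.043+B,.045,0),o(185,90,8,92,88)),("top",(.043+B,-.045,0),o(185,90,8,346,122)),
("top",(.043-B,-.045,0),o(185,90,8,306,533)),("top",(.043-B,.045,0),o(185,90,8,72,503)),
("side",(.043-B,-.045,0),o(250,135,8,178,486)),("side",(.043+B,-.045,0),o(250,135,8,453,254)),("side",(.043+B,.045,0),o(250,135,8,398,213)),
("top","g",o(185,90,8,205,45)),("side","g",o(250,135,8,372,58)),
]
base=[("side",(-.085,-.055,0),o(250,135,8,180,566)),("side",(.085,-.055,0),o(250,135,8,492,462)),("side",(-.085,.055,0),o(250,135,8,42,456))]
def res(v,full=False):
    p=v[:3]; r=[]
    for cam,u,px in obs:
        if isinstance(u,str): u=(.136,0,.070)
        else: u=(u[0]+v[3],u[1],u[2])
        r.append(proj(cam,bed2world(p,u))[0]-px)
    for cam,u,px in base: r.append(proj(cam,block2world(p,u))[0]-px)
    r=np.array(r)
    return r if full else r.ravel()
s=least_squares(res,[.66,.12,-.05,0],loss="soft_l1",f_scale=.7)
print(s.x, np.degrees(s.x[2])); print(res(s.x,True).round(2))
p=s.x[:3]
pts=[(u,v,0) for u in(.043-B+s.x[3],.043+B+s.x[3]) for v in(-.045,.045)]+[(f,v,z) for f in(-.03,.0,.004) for v in(-.023,.023) for z in(0,.03)]+[(.043,v,z) for v in(-.017,.017) for z in (0,.025)]+[(.136,0,.07),(.136,0,.03),(.081,0,.05)]
W=bed2world(p,pts); Wb=block2world(p,[(a,b,0) for a in(-.085,.085) for b in(-.055,.055)])
W=np.vstack([W,Wb])
crop(im["top"],185,90,56,75,8,"pics/f1.png",proj("top",W)); crop(im["side"],250,135,66,72,8,"pics/f3.png",proj("side",W))
# loose
ob=[("top",(0,.023,.03),o(265,180,16,205,335)),("top",(0,-.023,.03),o(265,180,16,462,308)),("top",(.032,.015,.03),o(265,180,16,240,160)),("top",(.032,-.015,.03),o(265,180,16,395,150)),
("side",(0,-.023,0),o(265,220,16,290,428)),("side",(0,.023,0),o(265,220,16,130,335)),("side",(0,-.023,.03),o(265,220,16,318,298)),("side",(0,.023,.03),o(265,220,16,140,205)),("side",(.022,-.023,.03),o(265,220,16,385,265))]
def rl(v,full=False):
    r=np.array([proj(c,block2world(v,u))[0]-px for c,u,px in ob]); return r if full else r.ravel()
l=least_squares(rl,[.4,-.08,0],loss="soft_l1",f_scale=.7); print(l.x,np.degrees(l.x[2])); print(rl(l.x,True).round(2))
pts=[(a,b,z) for z in(0,.03) for a,b in((0,.023),(0,-.023),(.022,.023),(.022,-.023),(.032,.015),(.032,-.015))]
W=block2world(l.x,pts)
crop(im["top"],265,180,40,30,16,"pics/f2.png",proj("top",W)); crop(im["side"],265,220,35,30,16,"pics/f4.png",proj("side",W))
a=cv2.imread("pics/f1.png");b=cv2.imread("pics/f3.png")
E
```

```text
roughs [ 0.45933997 -0.11502694  0.035     ] [0.64194057 0.10299814 0.07      ] [0.81376881 0.15384778 0.        ] [ 8.14624952e-01  3.59361060e-01 -2.22044605e-16]
[ 0.6561294   0.09968197 -0.13171786 -0.0129417 ] -7.54687718601555
[[-0.21 -0.34]
 [ 0.23 -0.4 ]
 [ 0.18  0.36]
 [-1.05  0.1 ]
 [ 0.39  0.81]
 [ 0.11  0.43]
 [-7.94 -4.5 ]
 [-1.24  2.47]
 [ 1.46  0.57]
 [-0.24  0.23]
 [ 1.43  0.8 ]
 [ 0.58 -0.37]]
[ 0.44520875 -0.11654713  0.08555081] 4.901700260511849
[[ 0.21  0.21]
 [-0.12  0.55]
 [-0.24 -0.02]
 [ 0.31 -0.27]
 [ 0.92  0.57]
 [-0.15 -0.65]
 [-0.37  0.37]
 [-0.45 -0.74]
 [ 0.7  -0.57]]
```

Run:
```python
import cv2,numpy as np
def cat(a,b,n):
    a,b=cv2.imread(a),cv2.imread(b);h=max(a.shape[0],b.shape[0])
    f=lambda i:np.vstack([i,np.zeros((h-i.shape[0],i.shape[1],3),np.uint8)])
    c=np.hstack([f(a),f(b)]);k=min(800/c.shape[1],600/c.shape[0],1); cv2.imwrite(n,cv2.resize(c,None,fx=k,fy=k,interpolation=cv2.INTER_AREA))
cat("pics/f2.png","pics/f4.png","pics/g2.png")
```

```text
(no output)
```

View pics/f1.png

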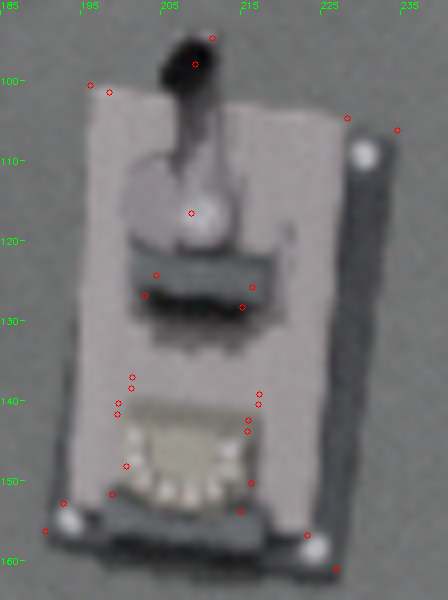

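View pics/f3.png

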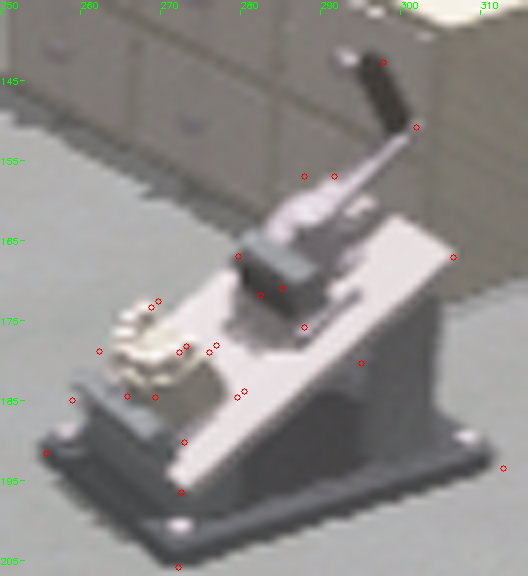

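View pics/g2.png

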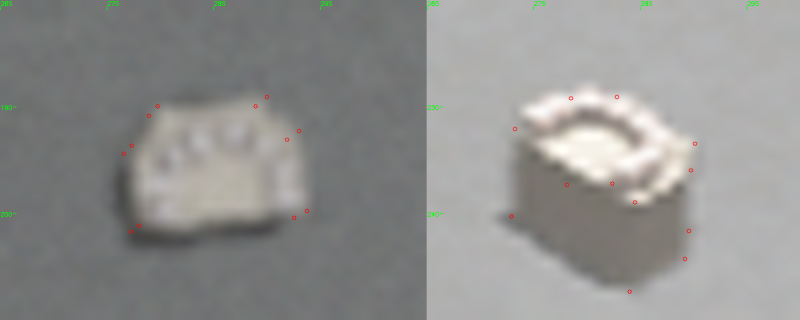

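```bash
cat > fit.py <<'E'
from lib import *
im={n:cv2.imread(f"pics/raw_{n}0.png")[:,:,::-1] for n in("top","side")}
T=lambda a,b:(185+a/8-.5,90+b/8-.5); S=lambda a,b:(250+a/8-.5,135+b/8-.5)
def model(v):
    p=v[:3]; e=v[3];a,b,zs=v[4:7];f=v[7];h=v[8]
    bd=lambda *u:bed2world(p,u)[0]; bs=lambda *u:block2world(p,u)[0]
    B=.0775;m=.043+e
    return [("top",bd(m+B,.045,0),T(92,88)),("top",bd(m+B,-.045,0),T(346,121)),("top",bd(m-B,-.045,0),T(306,533)),("top",bd(m-B,.045,0),T(72,503)),
    ("side",bd(m-B,-.045,0),S(178,484)),("side",bd(m+B,-.045,0),S(453,254)),
    ("top",bs(-a,b,zs),T(70,520)),("top",bs(-a,-b,zs),T(315,548)),("top",bs(a,-b,zs),T(365,155)),
    ("side",bs(-a,-b,zs),S(180,525)),("side",bs(a,-b,zs),S(468,437)),("side",bs(-a,b,zs),S(68,430)),
    ("side",bs(-.085,-.055,0),S(182,565)),("side",bs(.085,-.055,0),S(490,465)),("side",bs(-.085,.055,0),S(43,458)),
    ("top",bs(-.085,-.055,.006),T(336,580)),("top",bs(-.085,.055,.006),T(46,545)),("top",bs(.085,-.055,.006),T(395,138)),
    ("top",bd(f,.023,0),T(130,400)),("top",bd(f,-.023,0),T(261,412)),("side",bd(f,-.023,0),S(230,388)),
    ("side",bd(.045,-.024,h),S(325,278)),("side",bd(.045,.024,h),S(240,233)),
    ]
def res(v): return np.array([proj(c,P)[0]-np.array(px) for c,P,px in model(v)])
s=least_squares(lambda v:res(v).ravel(),[.65,.1,-.13,0,.075,.045,.008,.002,.03],loss="soft_l1",f_scale=.5)
if __name__=="__main__":
    print(s.x.round(4),np.degrees(s.x[2])); print(res(s.x).round(2).tolist())
    J=s.jac; C=np.linalg.inv(J.T@J)*.3; print(np.sqrt(np.diag(C)).round(4))
    p=s.x[:3]
    for n,z in(("post70",.07),("post30",.03)):
        P=bed2world(p,(.136,0,z)); print(n,((proj("top",P)[0]+.5-[185,90])*8).round(),((proj("side",P)[0]+.5-[250,135])*8).round())
    pass
E
python3 fit.py
```

```text
Traceback (most recent call last):
  File "fit.py", line 18, in <module>
    s=least_squares(lambda v:res(v).ravel(),[.65,.1,-.13,0,.075,.045,.008,.002,.03],loss="soft_l1",f_scale=.5)
  File "fit.py", line 18, in <lambda>
    s=least_squares(lambda v:res(v).ravel(),[.65,.1,-.13,0,.075,.045,.008,.002,.03],loss="soft_l1",f_scale=.5)
                             ~~~^^^
  File "fit.py", line 17, in res
    def res(v): return np.array([proj(c,P)[0]-np.array(px) for c,P,px in model(v)])
                                 ~~~~^^^^^
  File "lib.py", line 6, in proj
    c=calibration(name); T=np.linalg.inv(c["world_from_camera"]); P=np.atleast_2d(P)
ValueError: time passes only in moves, steps and waits
```

```bash
python3 - <<'E'
s=open('lib.py').read()
s=s.replace("def proj(","_cal=calibration\n_CC={}\ndef calibration(n):\n    if n not in _CC: _CC[n]=_cal(n)\n    return _CC[n]\ndef proj(",1)
open('lib.py','w').write(s)
E
python3 fit.py
```

```text
[ 0.6514  0.0998 -0.1231 -0.0084  0.0754  0.0457  0.015   0.0016  0.0346] -7.050921194262562
[[-0.37, -0.17], [0.17, -0.38], [0.51, 0.42], [-0.82, 0.42], [0.49, 0.66], [0.06, -0.14], [-0.08, -0.4], [-0.11, -0.15], [0.12, -0.47], [-0.06, 0.04], [-0.03, 0.03], [-0.03, 0.19], [-1.36, 0.85], [0.67, 0.69], [-0.64, -0.11], [0.13, -0.11], [-0.23, -0.23], [-0.04, -0.21], [0.32, -0.29], [-0.18, 0.15], [0.26, 1.29], [-5.83, 0.33], [-3.0, 0.37]]
[0.0008 0.0005 0.0063 0.0011 0.001  0.0009 0.0014 0.0014 0.0027]
post70 [193.  79.] [375.  65.]
post30 [211.  52.] [408. 130.]
```

```bash
cat >> lib.py <<'E'
PRESS=(0.6514,0.0998,-0.1231); LOOSE=(0.4452,-0.1165,0.0856)
Rdown=np.diag([1.,-1,-1])
def Rtool_loose(): return Rz(LOOSE[2])@Rdown
def Rtool_bed(w=0,p=PRESS): return Rz(p[2])@Rb@Rz(w)@Rdown   # w: ccw lever angle
def plan(P,Rt,n):
    """tcp target P, orientation Rt in n rows"""
    s,R0=tcp(); p=s["position"]; dr=R.from_matrix(R0.T@Rt).as_rotvec()
    rows=[]
    for i in range(n):
        Ri=R0@R.from_rotvec(dr*i/n).as_matrix()
        rows.append((Ri.T@((P-p)/n)).round(4).tolist()+np.degrees(dr/n).round(2).tolist())
    print("clock",s["clock"],"pos",p.round(4),"dist",np.linalg.norm(P-p).round(4),"rot",np.degrees(dr).round(1))
    for r in rows: print(r)
E
python3 - <<'E'
from lib import *
P=block2world(LOOSE,(.012,0,.10))[0]; print(P); plan(P,Rtool_loose(),14)
E
```

```text
[ 0.45715606 -0.11547405  0.1       ]
clock 0.1 pos [ 0.2606 -0.595   0.2218] dist 0.5324 rot [-0.1  0.  18.7]
[0.0266, -0.0257, 0.0087, -0.01, 0.0, 1.34]
[0.026, -0.0263, 0.0087, -0.01, 0.0, 1.34]
[0.0254, -0.0269, 0.0087, -0.01, 0.0, 1.34]
[0.0247, -0.0275, 0.0087, -0.01, 0.0, 1.34]
[0.0241, -0.0281, 0.0087, -0.01, 0.0, 1.34]
[0.0234, -0.0287, 0.0087, -0.01, 0.0, 1.34]
[0.0227, -0.0292, 0.0087, -0.01, 0.0, 1.34]
[0.0221, -0.0297, 0.0087, -0.01, 0.0, 1.34]
[0.0214, -0.0302, 0.0087, -0.01, 0.0, 1.34]
[0.0206, -0.0307, 0.0087, -0.01, 0.0, 1.34]
[0.0199, -0.0312, 0.0087, -0.01, 0.0, 1.34]
[0.0192, -0.0317, 0.0087, -0.01, 0.0, 1.34]
[0.0184, -0.0321, 0.0087, -0.01, 0.0, 1.34]
[0.0177, -0.0325, 0.0087, -0.01, 0.0, 1.34]
```

{"op": "servo_tool", "data": {"plan": [{"x":0.027,"y":-0.026,"z":0.002,"wz":1.3},{"x":0.026,"y":-0.026,"z":0.002,"wz":1.3},{"x":0.025,"y":-0.027,"z":0.002,"wz":1.3},{"x":0.025,"y":-0.028,"z":0.005,"wz":1.3},{"x":0.024,"y":-0.028,"z":0.009,"wz":1.3},{"x":0.023,"y":-0.029,"z":0.009,"wz":1.3},{"x":0.023,"y":-0.029,"z":0.009,"wz":1.3},{"x":0.022,"y":-0.03,"z":0.009,"wz":1.3},{"x":0.021,"y":-0.03,"z":0.009,"wz":1.3},{"x":0.021,"y":-0.031,"z":0.009,"wz":1.3},{"x":0.02,"y":-0.031,"z":0.009,"wz":1.3},{"x":0.019,"y":-0.032,"z":0.009,"wz":1.3},{"x":0.018,"y":-0.032,"z":0.009,"wz":1.3},{"x":0.018,"y":-0.032,"z":0.009,"wz":1.3}]}}

```text
invalid input at $.plan[0]: expected keys x, y, z, wx, wy, wz, jaw
```

Run:
```python
from lib import *
P=block2world(LOOSE,(.012,0,.06))[0]; plan(P,Rtool_loose(),1); print(read_state()["joint_positions"].round(2),read_state()["contact_force"])
```

```text
clock 0.1 pos [ 0.2606 -0.595   0.2218] dist 0.5429 rot [-0.1  0.  18.7]
[0.3724, -0.3602, 0.1622, -0.08, 0.02, 18.75]
[ 1.06  0.33  0.04  1.47 -0.01  1.34 -0.06] [ 0.27594316 -0.05315736  0.08241381]
```

{"op": "servo_tool", "data": {"plan": [{"x":0.027,"y":-0.026,"z":0.002,"wx":0,"wy":0,"wz":1.3,"jaw":0.08},{"x":0.026,"y":-0.026,"z":0.002,"wx":0,"wy":0,"wz":1.3,"jaw":0.08},{"x":0.025,"y":-0.027,"z":0.002,"wx":0,"wy":0,"wz":1.3,"jaw":0.08},{"x":0.025,"y":-0.028,"z":0.005,"wx":0,"wy":0,"wz":1.3,"jaw":0.08},{"x":0.024,"y":-0.028,"z":0.009,"wx":0,"wy":0,"wz":1.3,"jaw":0.08},{"x":0.023,"y":-0.029,"z":0.009,"wx":0,"wy":0,"wz":1.3,"jaw":0.08},{"x":0.023,"y":-0.029,"z":0.009,"wx":0,"wy":0,"wz":1.3,"jaw":0.08},{"x":0.022,"y":-0.03,"z":0.009,"wx":0,"wy":0,"wz":1.3,"jaw":0.08},{"x":0.021,"y":-0.03,"z":0.009,"wx":0,"wy":0,"wz":1.3,"jaw":0.08},{"x":0.021,"y":-0.031,"z":0.009,"wx":0,"wy":0,"wz":1.3,"jaw":0.08},{"x":0.02,"y":-0.031,"z":0.009,"wx":0,"wy":0,"wz":1.3,"jaw":0.08},{"x":0.019,"y":-0.032,"z":0.009,"wx":0,"wy":0,"wz":1.3,"jaw":0.08},{"x":0.018,"y":-0.032,"z":0.009,"wx":0,"wy":0,"wz":1.3,"jaw":0.08},{"x":0.018,"y":-0.032,"z":0.009,"wx":0,"wy":0,"wz":1.3,"jaw":0.08}]}}

```text
clock: 1.5
position: [0.459, -0.1012, 0.1133]
ee_rot: [0.999, 0.036, -0.003, -0.001]
contact_force: [0.7, -0.3, -0.3]
opening: 0.08
```

Run:
```python
from lib import *
P=block2world(LOOSE,(.012,0,.06))[0]; plan(P,Rtool_loose(),1); print(read_state()["joint_positions"].round(2),read_state()["contact_force"],read_state()["qd"].round(2))
```

```text
clock 1.5 pos [ 0.459  -0.1012  0.1133] dist 0.0552 rot [-0.1  0.3 -0.8]
[-0.0025, 0.0142, 0.0533, -0.1, 0.32, -0.76]
[ 0.49  0.09 -0.38  2.    0.04  1.06 -1.41] [ 0.70332785 -0.28292998 -0.25314447] [-0.48  0.26 -0.36 -0.04  0.13 -0.19 -1.14]
```

{"op": "servo_tool", "data": {"plan": [{"x":-0.001,"y":0.007,"z":0.025,"wx":0,"wy":0.2,"wz":-0.4,"jaw":0.08},{"x":-0.001,"y":0.007,"z":0.025,"wx":0,"wy":0.1,"wz":-0.4,"jaw":0.08},{"x":0,"y":0,"z":0,"wx":0,"wy":0,"wz":0,"jaw":0.08}]}}

```text
clock: 1.8
position: [0.4594, -0.1082, 0.061]
ee_rot: [0.999, 0.048, -0.0, -0.002]
contact_force: [-0.5, 0.3, 0.1]
opening: 0.08
```

Run:
```python
from lib import *
P=block2world(LOOSE,(.012,0,.004))[0]; plan(P,Rtool_loose(),1); print(read_state()["joint_positions"].round(2),read_state()["contact_force"],read_state()["qd"].round(2))
t=capture("top");s=capture("side")
for n,i in(("top",t),("side",s)): cv2.imwrite(f"pics/raw_{n}1.png",i[:,:,::-1])
crop(t,255,165,60,50,10,"pics/h1.png"); crop(s,250,195,70,60,10,"pics/h2.png")
```

```text
clock 1.8 pos [ 0.4594 -0.1082  0.061 ] dist 0.0576 rot [-0.2  0.   0.6]
[-0.0029, 0.0072, 0.057, -0.24, 0.0, 0.62]
[ 0.49  0.16 -0.37  2.05  0.06  0.95 -1.39] [-0.51421581  0.29806426  0.14479368] [-0.01 -0.03 -0.02 -0.03 -0.01  0.04 -0.01]
```

View pics/h1.png

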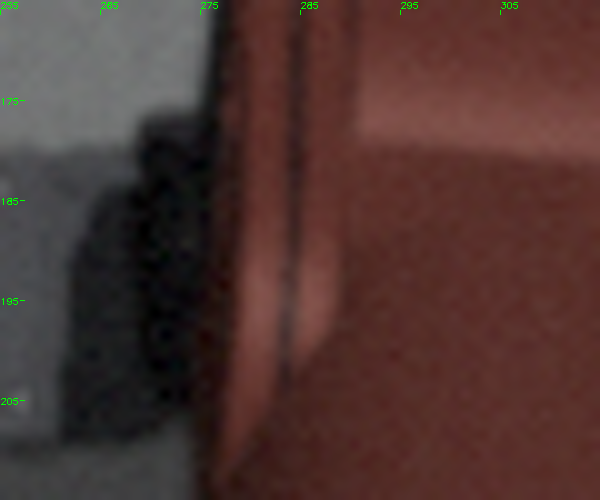

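View pics/h2.png

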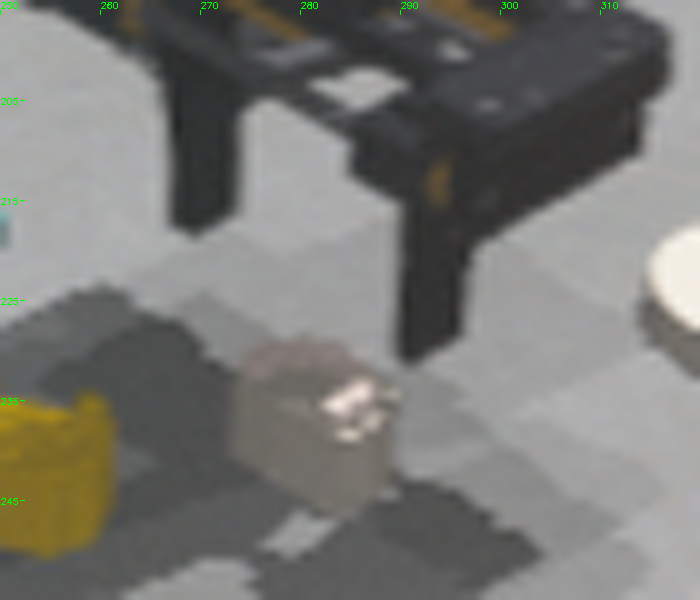

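{"op": "servo_tool", "data": {"plan": [{"x":-0.002,"y":0.004,"z":0.002,"wx":-0.2,"wy":0,"wz":0.4,"jaw":0.08},{"x":-0.001,"y":0.003,"z":0.02,"wx":0,"wy":0,"wz":0.2,"jaw":0.08},{"x":0,"y":0,"z":0.018,"wx":0,"wy":0,"wz":0,"jaw":0.075}]}}

```text
clock: 2.2
position: [0.4631, -0.1178, 0.0286]
ee_rot: [0.999, 0.041, 0.006, 0.002]
contact_force: [-0.0, 0.2, 1.4]
opening: 0.0775
```

Run:
```python
from lib import *
P=block2world(LOOSE,(.012,0,.004))[0]; plan(P,Rtool_loose(),1); print(read_state()["contact_force"])
```

```text
clock 2.2 pos [ 0.4631 -0.1178  0.0286] dist 0.0254 rot [ 0.3 -0.7 -0.2]
[-0.006, -0.0029, 0.0245, 0.29, -0.72, -0.21]
[-0.0370855   0.2254783   1.39826555]
```

{"op": "servo_tool", "data": {"plan": [{"x":-0.005,"y":-0.002,"z":0,"wx":0.2,"wy":-0.5,"wz":-0.2,"jaw":0.075},{"x":0,"y":0,"z":0,"wx":0,"wy":0,"wz":0,"jaw":0.075}]}}

```text
clock: 2.4
position: [0.4571, -0.1168, 0.029]
ee_rot: [0.999, 0.042, 0.001, 0.001]
contact_force: [0.6, -0.5, 0.6]
opening: 0.075
```

Run:
```python
from lib import *
P=block2world(LOOSE,(.012,0,.004))[0]; plan(P,Rtool_loose(),1); print(read_state()["contact_force"])
```

```text
clock 2.4 pos [ 0.4571 -0.1168  0.029 ] dist 0.025 rot [ 0.1 -0.1 -0.1]
[0.0001, -0.0013, 0.025, 0.08, -0.14, -0.09]
[ 0.57978525 -0.45447345  0.59496774]
```

Now I go down in small steps, settle, then close.

{"op": "servo_tool", "data": {"plan": [{"x":0,"y":-0.001,"z":0.012,"wx":0,"wy":0,"wz":0,"jaw":0.07},{"x":-0.001,"y":0,"z":0.011,"wx":0,"wy":0,"wz":0,"jaw":0.065},{"x":0,"y":0,"z":0,"wx":0,"wy":0,"wz":0,"jaw":0.06}]}}

```text
clock: 2.7
position: [0.4575, -0.1166, 0.0068]
ee_rot: [0.999, 0.042, 0.003, 0.002]
contact_force: [-0.4, 0.3, -0.7]
opening: 0.0638
```

Run:
```python
from lib import *
P=block2world(LOOSE,(.012,0,.004))[0]; plan(P,Rtool_loose(),1); print(read_state()["contact_force"],read_state()["opening"])
s=capture("side"); crop(s,250,195,70,60,10,"pics/h3.png")
```

```text
clock 2.7 pos [ 0.4575 -0.1166  0.0068] dist 0.003 rot [ 0.2 -0.3 -0.1]
[-0.0003, -0.0012, 0.0028, 0.19, -0.34, -0.14]
[-0.39539729  0.31953811 -0.74815886] 0.06383413576914546
```

View pics/h3.png

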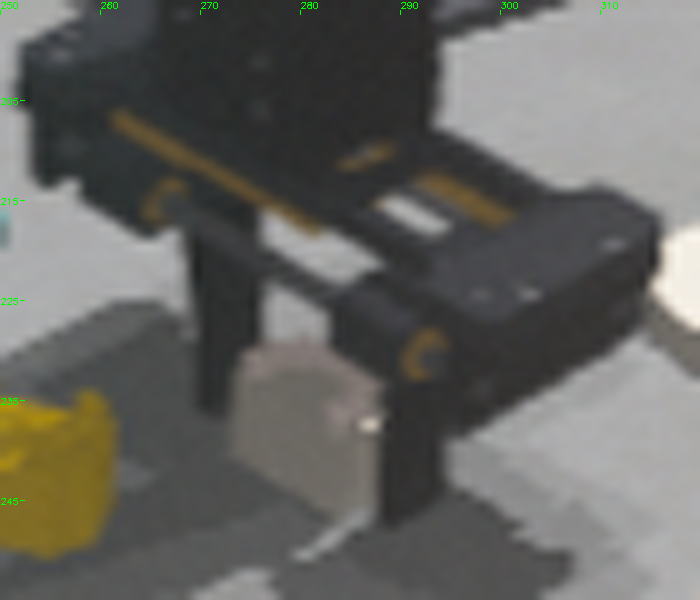

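{"op": "servo_tool", "data": {"plan": [{"x":0,"y":-0.001,"z":0.002,"wx":0.2,"wy":-0.3,"wz":0,"jaw":0.055},{"x":0,"y":0,"z":0,"wx":0,"wy":0,"wz":0,"jaw":0.05},{"x":0,"y":0,"z":0,"wx":0,"wy":0,"wz":0,"jaw":0.045},{"x":0,"y":0,"z":0,"wx":0,"wy":0,"wz":0,"jaw":0.04},{"x":0,"y":0,"z":0,"wx":0,"wy":0,"wz":0,"jaw":0.04}], "squeeze": 10}}

```text
clock: 3.25
position: [0.4585, -0.1154, 0.0058]
ee_rot: [0.999, 0.042, 0.001, -0.0]
contact_force: [-0.1, 0.1, -0.8]
opening: 0.0459
```

Run:
```python
from lib import *
P=block2world(LOOSE,(.012,0,.004))[0]; plan(P,Rtool_loose(),1); print(read_state()["contact_force"],read_state()["opening"])
```

```text
clock 3.25 pos [ 0.4585 -0.1154  0.0058] dist 0.0022 rot [-0.  -0.1 -0.1]
[-0.0013, -0.0, 0.0018, -0.02, -0.09, -0.12]
[-0.12624815  0.10919672 -0.80824667] 0.045916633682755545
```

```bash
cat >> lib.py <<'E'
def bedpose(p=PRESS):
    s,R0=tcp(); M=Rz(p[2])@Rb; q=M.T@(s["position"]-[p[0],p[1],.0]-np.array([0,0,.075]))+[.043,0,0]
    e=R.from_matrix(Rtool_bed(0,p).T@R0).as_rotvec(degrees=True)
    return q,e,M.T@s["contact_force"],s["clock"]
def show(p=PRESS):
    q,e,f,c=bedpose(p); print("clock",round(c,2),"bed mm",(q*1e3).round(2),"rot err deg(tool)",e.round(2),"F bed",f.round(2),"open",round(read_state()["opening"],4))
E
python3 - <<'E'
from lib import *
W=bed2world(PRESS,(.0198,0,.08))[0]; print(W)
plan(W+[-0.02,0,.05],Rtool_bed(),10); show()
E
```

```text
[0.59176294 0.10717863 0.13268203]
clock 3.25 pos [ 0.4585 -0.1154  0.0058] dist 0.3061 rot [-3.1 29.8 11.6]
[0.0132, -0.0212, -0.0177, -0.31, 2.98, 1.16]
[0.0136, -0.0214, -0.0171, -0.31, 2.98, 1.16]
[0.0141, -0.0216, -0.0165, -0.31, 2.98, 1.16]
[0.0145, -0.0218, -0.0159, -0.31, 2.98, 1.16]
[0.0149, -0.022, -0.0152, -0.31, 2.98, 1.16]
[0.0152, -0.0222, -0.0145, -0.31, 2.98, 1.16]
[0.0155, -0.0225, -0.0139, -0.31, 2.98, 1.16]
[0.0157, -0.0227, -0.0132, -0.31, 2.98, 1.16]
[0.0159, -0.023, -0.0125, -0.31, 2.98, 1.16]
[0.0161, -0.0232, -0.0118, -0.31, 2.98, 1.16]
clock 3.25 bed mm [-134.53 -237.27   22.55] rot err deg(tool) [  3.12 -29.8  -11.56] F bed [-0.52  0.09 -0.63] open 0.0459
```

{"op": "servo_tool", "data": {"plan": [{"x":0,"y":0,"z":-0.015,"wx":0,"wy":0,"wz":0,"jaw":0.04},{"x":0,"y":0,"z":-0.04,"wx":0,"wy":0,"wz":0,"jaw":0.04},{"x":0,"y":0,"z":-0.045,"wx":0,"wy":0,"wz":0,"jaw":0.04},{"x":0,"y":0,"z":-0.045,"wx":0,"wy":0,"wz":0,"jaw":0.04},{"x":0,"y":0,"z":-0.04,"wx":0,"wy":0,"wz":0,"jaw":0.04}]}}

```text
clock: 3.75
position: [0.4536, -0.1144, 0.1913]
ee_rot: [0.999, 0.042, -0.005, -0.003]
contact_force: [1.8, 0.5, -1.0]
opening: 0.0462
```

Run:
```python
from lib import *
W=bed2world(PRESS,(.0198,0,.08))[0]; print(W)
plan(W+[-0.02,0,.04],Rtool_bed(),10); show()
```

```text
[0.59176294 0.10717863 0.13268203]
clock 3.75 pos [ 0.4536 -0.1144  0.1913] dist 0.2518 rot [-3.4 30.5 11.6]
[0.0137, -0.0211, 0.0018, -0.34, 3.05, 1.16]
[0.0131, -0.0214, 0.0024, -0.34, 3.05, 1.16]
[0.0125, -0.0216, 0.003, -0.34, 3.05, 1.16]
[0.0119, -0.0219, 0.0035, -0.34, 3.05, 1.16]
[0.0113, -0.0221, 0.004, -0.34, 3.05, 1.16]
[0.0106, -0.0224, 0.0045, -0.34, 3.05, 1.16]
[0.0099, -0.0226, 0.0049, -0.34, 3.05, 1.16]
[0.0092, -0.0229, 0.0052, -0.34, 3.05, 1.16]
[0.0084, -0.0231, 0.0056, -0.34, 3.05, 1.16]
[0.0077, -0.0233, 0.0059, -0.34, 3.05, 1.16]
clock 3.75 bed mm [ -46.03 -236.83  185.74] rot err deg(tool) [  3.36 -30.49 -11.55] F bed [ 1.04  0.68 -1.74] open 0.0462
```

{"op": "servo_tool", "data": {"plan": [{"x":0.014,"y":-0.021,"z":0,"wx":-0.3,"wy":3,"wz":1.2,"jaw":0.04},{"x":0.013,"y":-0.021,"z":0,"wx":-0.3,"wy":3,"wz":1.2,"jaw":0.04},{"x":0.0125,"y":-0.0215,"z":0.002,"wx":-0.3,"wy":3,"wz":1.2,"jaw":0.04},{"x":0.012,"y":-0.022,"z":0.0035,"wx":-0.3,"wy":3,"wz":1.2,"jaw":0.04},{"x":0.011,"y":-0.022,"z":0.004,"wx":-0.3,"wy":3,"wz":1.2,"jaw":0.04},{"x":0.0105,"y":-0.0225,"z":0.0045,"wx":-0.3,"wy":3,"wz":1.2,"jaw":0.04},{"x":0.01,"y":-0.0225,"z":0.005,"wx":-0.4,"wy":3,"wz":1.2,"jaw":0.04},{"x":0.009,"y":-0.023,"z":0.005,"wx":-0.4,"wy":3,"wz":1.1,"jaw":0.04},{"x":0.0085,"y":-0.023,"z":0.0055,"wx":-0.3,"wy":3,"wz":1.1,"jaw":0.04},{"x":0.0075,"y":-0.023,"z":0.006,"wx":-0.3,"wy":3,"wz":1.1,"jaw":0.04},{"x":0,"y":0,"z":0,"wx":0,"wy":0,"wz":0,"jaw":0.04}]}}

```text
clock: 4.85
position: [0.5802, 0.1138, 0.1891]
ee_rot: [0.96, -0.066, 0.272, 0.016]
contact_force: [0.1, 0.3, -0.9]
opening: 0.0456
```

Run:
```python
from lib import *
W=bed2world(PRESS,(.0198,0,.06))[0]
plan(W,Rtool_bed(),1); show(); print(read_state()["joint_positions"].round(2))
t=capture("top");s=capture("side")
for n,i in(("top",t),("side",s)): cv2.imwrite(f"pics/raw_{n}2.png",i[:,:,::-1])
crop(t,170,85,75,80,7,"pics/i1.png"); crop(s,235,110,90,90,6,"pics/i2.png")
```

```text
clock 4.85 pos [0.5802 0.1138 0.1891] dist 0.0772 rot [ 0.1 -1.6 -0.7]
[-0.0196, 0.0052, 0.0745, 0.1, -1.59, -0.75]
clock 4.85 bed mm [ 37.43   5.11 135.01] rot err deg(tool) [-0.1   1.59  0.75] F bed [-0.34  0.28 -0.79] open 0.0456
[ 0.35 -0.07 -0.76  2.09  0.39  0.65 -2.38]
```

View pics/i1.png

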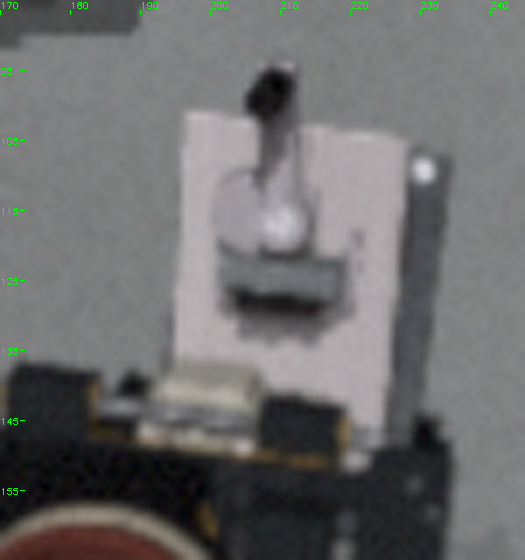

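View pics/i2.png

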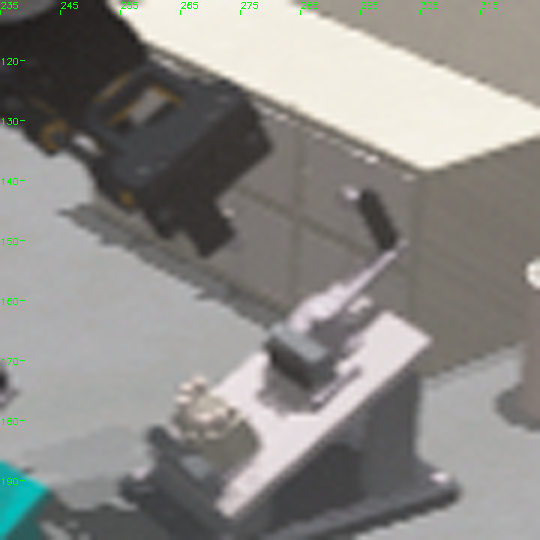

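{"op": "servo_tool", "data": {"plan": [{"x":-0.008,"y":0.002,"z":0.01,"wx":0,"wy":-0.8,"wz":-0.4,"jaw":0.04},{"x":-0.008,"y":0.002,"z":0.025,"wx":0,"wy":-0.8,"wz":-0.3,"jaw":0.04},{"x":-0.003,"y":0.001,"z":0.025,"wx":0,"wy":0,"wz":0,"jaw":0.04},{"x":0,"y":0,"z":0.01,"wx":0,"wy":0,"wz":0,"jaw":0.04},{"x":0,"y":0,"z":0,"wx":0,"wy":0,"wz":0,"jaw":0.04}]}}

```text
clock: 5.45
position: [0.5982, 0.0945, 0.1146]
ee_rot: [0.965, -0.064, 0.254, 0.021]
contact_force: [-0.2, -0.7, -0.9]
opening: 0.046
```

Run:
```python
from lib import *
W=bed2world(PRESS,(.0198,0,.045))[0]
plan(W,Rtool_bed(),1); show(); print(read_state()["joint_positions"].round(2))
```

```text
clock 5.45 pos [0.5982 0.0945 0.1146] dist 0.0194 rot [ 0.7  0.5 -0.3]
[0.0022, -0.012, 0.0151, 0.68, 0.5, -0.3]
clock 5.45 bed mm [ 17.65 -11.79  60.31] rot err deg(tool) [-0.68 -0.5   0.3 ] F bed [-0.59 -0.69 -0.73] open 0.046
[ 0.34  0.1  -0.75  2.11  0.62  0.58 -2.55]
```

{"op": "servo_tool", "data": {"plan": [{"x":0.001,"y":-0.006,"z":0,"wx":0.4,"wy":0.3,"wz":-0.2,"jaw":0.04},{"x":0.001,"y":-0.006,"z":0,"wx":0.3,"wy":0.2,"wz":-0.1,"jaw":0.04},{"x":0,"y":0,"z":0,"wx":0,"wy":0,"wz":0,"jaw":0.04},{"x":0,"y":0,"z":0,"wx":0,"wy":0,"wz":0,"jaw":0.04}]}}

```text
clock: 5.85
position: [0.6016, 0.1056, 0.1164]
ee_rot: [0.964, -0.06, 0.259, 0.016]
contact_force: [0.0, 0.1, -0.0]
opening: 0.0462
```

Run:
```python
from lib import *
W=bed2world(PRESS,(.0198,0,.045))[0]
plan(W,Rtool_bed(),1); show(); print(read_state()["joint_positions"].round(2))
t=capture("top");s=capture("side")
for n,i in(("top",t),("side",s)): cv2.imwrite(f"pics/raw_{n}3.png",i[:,:,::-1])
crop(t,170,85,75,80,7,"pics/j1.png"); crop(s,235,120,80,80,7,"pics/j2.png")
```

```text
clock 5.85 pos [0.6016 0.1056 0.1164] dist 0.0159 rot [ 0. -0. -0.]
[-0.0005, -0.0004, 0.0159, 0.01, -0.03, -0.04]
clock 5.85 bed mm [20.29 -0.35 60.87] rot err deg(tool) [-0.01  0.03  0.04] F bed [-0.01  0.06 -0.03] open 0.0462
[ 0.33  0.11 -0.75  2.11  0.63  0.57 -2.57]
```

View pics/j1.png

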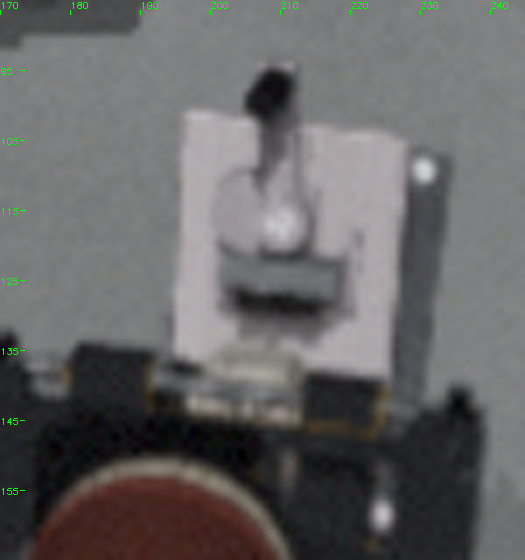

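View pics/j2.png

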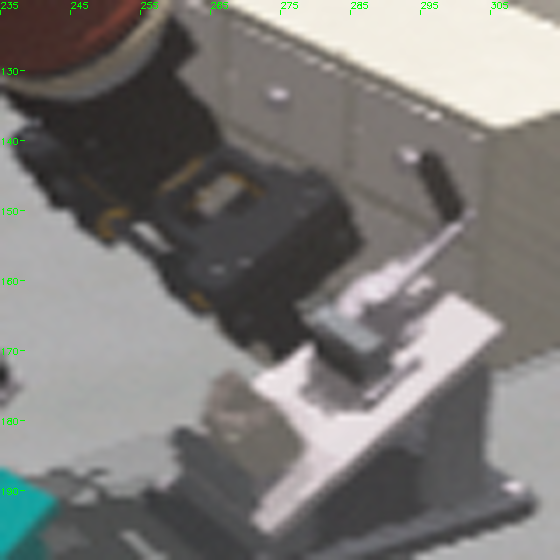

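{"op": "servo_tool", "data": {"plan": [{"x":-0.0005,"y":0,"z":0.008,"wx":0,"wy":0,"wz":0,"jaw":0.04},{"x":0,"y":0,"z":0.008,"wx":0,"wy":0,"wz":0,"jaw":0.04},{"x":0,"y":0,"z":0.006,"wx":0,"wy":0,"wz":0,"jaw":0.04},{"x":0,"y":0,"z":0,"wx":0,"wy":0,"wz":0,"jaw":0.04},{"x":0,"y":0,"z":0,"wx":0,"wy":0,"wz":0,"jaw":0.04}]}}

```text
clock: 6.45
position: [0.6132, 0.104, 0.0973]
ee_rot: [0.964, -0.06, 0.259, 0.016]
contact_force: [0.4, 0.1, -0.2]
opening: 0.0462
```

```bash
python3 -c "
from lib import *
show(); print(read_state()['joint_positions'].round(2))"
```

```text
clock 6.45 bed mm [20.86 -0.57 38.56] rot err deg(tool) [-0.03  0.14  0.03] F bed [ 0.22  0.16 -0.36] open 0.0462
[ 0.25  0.16 -0.67  2.11  0.71  0.55 -2.64]
```

Joint 7 is at -2.64, almost at its limit of -2.65, so this wrist branch won't do. I'll back out, set the half down where it was, and regrip it a half turn round.

{"op": "servo_tool", "data": {"plan": [{"x":0,"y":0,"z":-0.02,"wx":0,"wy":0,"wz":0,"jaw":0.04},{"x":0,"y":0,"z":-0.03,"wx":0,"wy":0,"wz":0,"jaw":0.04},{"x":0,"y":0,"z":-0.03,"wx":0,"wy":0,"wz":0,"jaw":0.04},{"x":0,"y":0,"z":-0.02,"wx":0,"wy":0,"wz":0,"jaw":0.04}]}}

```text
clock: 6.85
position: [0.5605, 0.1107, 0.1833]
ee_rot: [0.965, -0.059, 0.256, 0.016]
contact_force: [0.5, -0.3, -0.2]
opening: 0.046
```

```bash
python3 -c "
from lib import *
show(); print(read_state()['joint_positions'].round(2))
plan(np.array([.4572,-.1155,.10]),Rtool_loose(),12)"
```

```text
clock 6.85 bed mm [ 17.86  -0.36 139.61] rot err deg(tool) [ 0.01 -0.25 -0.02] F bed [ 0.34 -0.23 -0.42] open 0.046
[ 0.32 -0.09 -0.72  2.11  0.31  0.67 -2.31]
clock 6.85 pos [0.5605 0.1107 0.1833] dist 0.2622 rot [  3.1 -29.6 -11.7]
[-0.0089, 0.0198, 0.0029, 0.26, -2.47, -0.97]
[-0.0091, 0.0196, 0.0032, 0.26, -2.47, -0.97]
[-0.0092, 0.0195, 0.0035, 0.26, -2.47, -0.97]
[-0.0094, 0.0193, 0.0039, 0.26, -2.47, -0.97]
[-0.0096, 0.0192, 0.0042, 0.26, -2.47, -0.97]
[-0.0097, 0.0191, 0.0045, 0.26, -2.47, -0.97]
[-0.0098, 0.0189, 0.0048, 0.26, -2.47, -0.97]
[-0.0099, 0.0188, 0.0052, 0.26, -2.47, -0.97]
[-0.01, 0.0186, 0.0055, 0.26, -2.47, -0.97]
[-0.0101, 0.0185, 0.0059, 0.26, -2.47, -0.97]
[-0.0101, 0.0183, 0.0062, 0.26, -2.47, -0.97]
[-0.0102, 0.0182, 0.0066, 0.26, -2.47, -0.97]
```

{"op": "servo_tool", "data": {"plan": [{"x":-0.009,"y":0.02,"z":0,"wx":0.3,"wy":-2.5,"wz":-1,"jaw":0.04},{"x":-0.009,"y":0.02,"z":0,"wx":0.3,"wy":-2.5,"wz":-1,"jaw":0.04},{"x":-0.009,"y":0.0195,"z":0,"wx":0.3,"wy":-2.5,"wz":-1,"jaw":0.04},{"x":-0.0095,"y":0.0195,"z":0.004,"wx":0.3,"wy":-2.5,"wz":-1,"jaw":0.04},{"x":-0.0095,"y":0.019,"z":0.004,"wx":0.3,"wy":-2.5,"wz":-1,"jaw":0.04},{"x":-0.0095,"y":0.019,"z":0.0045,"wx":0.3,"wy":-2.5,"wz":-1,"jaw":0.04},{"x":-0.01,"y":0.019,"z":0.005,"wx":0.3,"wy":-2.5,"wz":-1,"jaw":0.04},{"x":-0.01,"y":0.019,"z":0.005,"wx":0.2,"wy":-2.5,"wz":-1,"jaw":0.04},{"x":-0.01,"y":0.0185,"z":0.0055,"wx":0.2,"wy":-2.4,"wz":-1,"jaw":0.04},{"x":-0.01,"y":0.0185,"z":0.006,"wx":0.2,"wy":-2.4,"wz":-0.9,"jaw":0.04},{"x":-0.01,"y":0.018,"z":0.006,"wx":0.2,"wy":-2.4,"wz":-0.9,"jaw":0.04},{"x":-0.01,"y":0.018,"z":0.0065,"wx":0.2,"wy":-2.4,"wz":-0.9,"jaw":0.04},{"x":0,"y":0,"z":0,"wx":0,"wy":0,"wz":0,"jaw":0.04}]}}

```text
clock: 8.15
position: [0.4534, -0.1208, 0.1166]
ee_rot: [0.999, 0.053, -0.001, 0.001]
contact_force: [-0.9, 0.2, 0.3]
opening: 0.046
```

```bash
python3 -c "
from lib import *
show(); print(read_state()['joint_positions'].round(2))
plan(np.array([.4572,-.1155,.006]),Rtool_loose(),1)"
```

```text
clock 8.15 bed mm [ -82.89 -243.2   120.76] rot err deg(tool) [  3.36 -29.95 -12.85] F bed [-0.64  0.14  0.73] open 0.046
[ 0.49  0.08 -0.33  2.01  0.03  1.07 -1.32]
clock 8.15 pos [ 0.4534 -0.1208  0.1166] dist 0.1108 rot [0.1 0.1 1.2]
[0.0045, -0.005, 0.1106, 0.07, 0.09, 1.18]
```

{"op": "servo_tool", "data": {"plan": [{"x":0.002,"y":-0.003,"z":0.015,"wx":0,"wy":0,"wz":0.6,"jaw":0.04},{"x":0.001,"y":-0.002,"z":0.03,"wx":0,"wy":0,"wz":0.5,"jaw":0.04},{"x":0,"y":0,"z":0.025,"wx":0,"wy":0,"wz":0,"jaw":0.04},{"x":0,"y":0,"z":0.012,"wx":0,"wy":0,"wz":0,"jaw":0.04},{"x":0,"y":0,"z":0,"wx":0,"wy":0,"wz":0,"jaw":0.04},{"x":0,"y":0,"z":0,"wx":0,"wy":0,"wz":0,"jaw":0.04}]}}

```text
clock: 8.75
position: [0.4597, -0.1129, 0.0359]
ee_rot: [0.999, 0.043, 0.004, 0.001]
contact_force: [-0.0, -0.4, 0.0]
opening: 0.046
```

```bash
python3 -c "
from lib import *
plan(np.array([.4572,-.1155,.006]),Rtool_loose(),1)"
```

```text
clock 8.75 pos [ 0.4597 -0.1129  0.0359] dist 0.0301 rot [ 0.1 -0.5  0.1]
[-0.003, 0.0023, 0.0299, 0.08, -0.46, 0.06]
```

{"op": "servo_tool", "data": {"plan": [{"x":0,"y":0,"z":0.015,"wx":0,"wy":-0.3,"wz":0,"jaw":0.04},{"x":0,"y":0,"z":0.01,"wx":0,"wy":-0.2,"wz":0,"jaw":0.04},{"x":0,"y":0,"z":0.002,"wx":0,"wy":0,"wz":0,"jaw":0.04},{"x":0,"y":0,"z":0,"wx":0,"wy":0,"wz":0,"jaw":0.04}]}}

```text
clock: 9.15
position: [0.4619, -0.1132, 0.0092]
ee_rot: [0.999, 0.043, 0.001, 0.001]
contact_force: [-0.4, -0.1, -1.0]
opening: 0.0459
```

```bash
python3 -c "
from lib import *
plan(np.array([.4572,-.1155,.006]),Rtool_loose(),1);show()"
```

```text
clock 9.15 pos [ 0.4619 -0.1132  0.0092] dist 0.0062 rot [ 0.2 -0.2  0.1]
[-0.0049, 0.0019, 0.0032, 0.17, -0.16, 0.06]
clock 9.15 bed mm [-130.1  -234.64   23.92] rot err deg(tool) [  2.99 -29.71 -11.78] F bed [-0.87 -0.16 -0.69] open 0.0459
```

{"op": "servo_tool", "data": {"plan": [{"x":0,"y":0,"z":0.003,"wx":0.1,"wy":-0.1,"wz":0,"jaw":0.04},{"x":0,"y":0,"z":0.001,"wx":0,"wy":0,"wz":0,"jaw":0.04},{"x":0,"y":0,"z":0,"wx":0,"wy":0,"wz":0,"jaw":0.04}]}}

```text
clock: 9.45
position: [0.4622, -0.1134, 0.0057]
ee_rot: [0.999, 0.043, 0.001, 0.001]
contact_force: [0.8, 0.4, -0.8]
opening: 0.0458
```

```bash
python3 -c "
from lib import *
plan(np.array([.4572,-.1155,.006]),Rtool_loose(),1);print(read_state()['contact_force'])"
```

```text
clock 9.45 pos [ 0.4622 -0.1134  0.0057] dist 0.0055 rot [ 0.1 -0.1  0. ]
[-0.0052, 0.0017, -0.0003, 0.08, -0.06, 0.05]
[ 0.8214171   0.37969978 -0.77331158]
```

Now I release, rise clear of the teeth and turn the tool half round (negative wz, which raises joint 7).

{"op": "servo_tool", "data": {"plan": [{"x":0,"y":0,"z":0,"wx":0,"wy":0,"wz":0,"jaw":0.075},{"x":0,"y":0,"z":0,"wx":0,"wy":0,"wz":0,"jaw":0.075},{"x":0,"y":0,"z":0,"wx":0,"wy":0,"wz":0,"jaw":0.075},{"x":0,"y":0,"z":-0.02,"wx":0,"wy":0,"wz":0,"jaw":0.075},{"x":0,"y":0,"z":-0.035,"wx":0,"wy":0,"wz":0,"jaw":0.075},{"x":0,"y":0,"z":-0.03,"wx":0,"wy":0,"wz":0,"jaw":0.075},{"x":0,"y":0,"z":0,"wx":0,"wy":0,"wz":-8.5,"jaw":0.075},{"x":0,"y":0,"z":0,"wx":0,"wy":0,"wz":-8.5,"jaw":0.075},{"x":0,"y":0,"z":0,"wx":0,"wy":0,"wz":-8.5,"jaw":0.075},{"x":0,"y":0,"z":0,"wx":0,"wy":0,"wz":-8.5,"jaw":0.075},{"x":0,"y":0,"z":0,"wx":0,"wy":0,"wz":-8.5,"jaw":0.075}]}}

```text
clock: 10.55
position: [0.4629, -0.1134, 0.0954]
ee_rot: [0.913, 0.408, 0.001, 0.002]
contact_force: [0.1, 0.4, 0.2]
opening: 0.0749
```

```bash
python3 -c "
from lib import *
P=block2world(LOOSE,(.017,0.001,.09))[0]; plan(P,Rtool_loose()@Rz(np.pi),1);print(read_state()['joint_positions'].round(2))"
```

```text
clock 10.55 pos [ 0.4629 -0.1134  0.0954] dist 0.0055 rot [   0.2    0.3 -136.8]
[-0.001, -0.0002, 0.0054, 0.19, 0.27, -136.78]
[ 0.52  0.12 -0.4   2.01  0.05  1.02 -0.63]
```

{"op": "servo_tool", "data": {"plan": [{"x":0,"y":0,"z":0,"wx":0,"wy":0,"wz":-8.5,"jaw":0.075},{"x":0,"y":0,"z":0,"wx":0,"wy":0,"wz":-8.5,"jaw":0.075},{"x":0,"y":0,"z":0,"wx":0,"wy":0,"wz":-8.5,"jaw":0.075},{"x":0,"y":0,"z":0,"wx":0,"wy":0,"wz":-8.5,"jaw":0.075},{"x":0,"y":0,"z":0,"wx":0,"wy":0,"wz":-8.5,"jaw":0.075},{"x":0,"y":0,"z":0,"wx":0,"wy":0,"wz":-8.5,"jaw":0.075},{"x":0,"y":0,"z":0,"wx":0,"wy":0,"wz":-8.5,"jaw":0.075},{"x":0,"y":0,"z":0,"wx":0,"wy":0,"wz":-8.5,"jaw":0.075},{"x":0,"y":0,"z":0,"wx":0,"wy":0,"wz":-8.5,"jaw":0.075},{"x":0,"y":0,"z":0,"wx":0,"wy":0,"wz":-8.5,"jaw":0.075},{"x":0,"y":0,"z":0,"wx":0,"wy":0,"wz":-8.5,"jaw":0.075},{"x":0,"y":0,"z":0,"wx":0,"wy":0,"wz":-8.5,"jaw":0.075},{"x":0,"y":0,"z":0,"wx":0,"wy":0,"wz":-8.5,"jaw":0.075},{"x":0,"y":0,"z":0,"wx":0,"wy":0,"wz":-8.5,"jaw":0.075},{"x":0,"y":0,"z":0,"wx":0,"wy":0,"wz":-8.5,"jaw":0.075},{"x":0,"y":0,"z":0,"wx":0,"wy":0,"wz":0,"jaw":0.075}]}}

```text
clock: 12.15
position: [0.4629, -0.1136, 0.0958]
ee_rot: [0.024, 1.0, -0.001, 0.003]
contact_force: [-0.6, 0.6, 0.0]
opening: 0.0754
```

Run:
```python
from lib import *
P=block2world(LOOSE,(.017,0.001,.03))[0]; plan(P,Rtool_loose()@Rz(np.pi),1);print(read_state()['joint_positions'].round(2))
t=capture("top");s=capture("side")
crop(t,255,165,60,50,7,"pics/k1.png"); crop(s,250,185,70,70,8,"pics/k2.png")
```

```text
clock 12.15 pos [ 0.4629 -0.1136  0.0958] dist 0.0659 rot [-0.2  0.3 -7.7]
[0.0012, -0.0003, 0.0658, -0.19, 0.33, -7.71]
[ 0.67  0.13 -0.56  2.01  0.08  1.02  1.6 ]
```

View pics/k2.png

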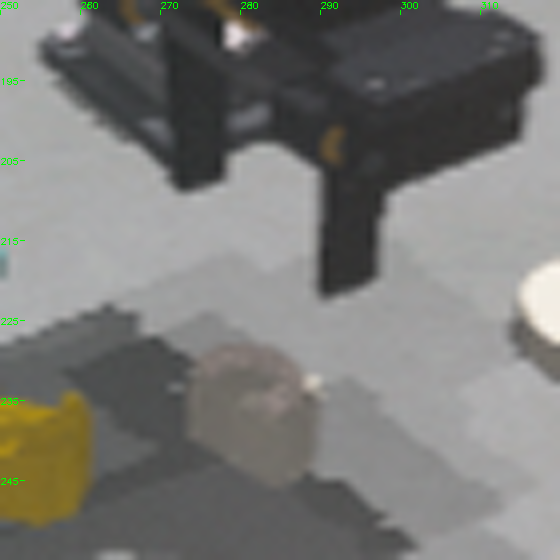

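{"op": "servo_tool", "data": {"plan": [{"x":0,"y":0,"z":0,"wx":0,"wy":0.2,"wz":-4,"jaw":0.075},{"x":0,"y":0,"z":0,"wx":-0.1,"wy":0.1,"wz":-3.6,"jaw":0.075},{"x":0,"y":0,"z":0.025,"wx":0,"wy":0,"wz":0,"jaw":0.075},{"x":0,"y":0,"z":0.02,"wx":0,"wy":0,"wz":0,"jaw":0.075},{"x":0,"y":0,"z":0,"wx":0,"wy":0,"wz":0,"jaw":0.075}]}}

```text
clock: 12.75
position: [0.4638, -0.1141, 0.0506]
ee_rot: [-0.03, 1.0, -0.001, 0.001]
contact_force: [-0.4, 0.6, 0.1]
opening: 0.075
```

Run:
```python
from lib import *
plan(np.array([.4622,-.1134,.006]),Rtool_loose()@Rz(np.pi),1);print(read_state()['joint_positions'].round(2))
```

```text
clock 12.75 pos [ 0.4638 -0.1141  0.0506] dist 0.0446 rot [-0.1  0.1 -1.4]
[0.0017, 0.0009, 0.0446, -0.15, 0.14, -1.45]
[ 0.66  0.2  -0.56  2.04  0.13  0.93  1.67]
```

{"op": "servo_tool", "data": {"plan": [{"x":0.0015,"y":0.001,"z":0.005,"wx":-0.1,"wy":0,"wz":-1.2,"jaw":0.075},{"x":0,"y":0,"z":0.018,"wx":0,"wy":0,"wz":-0.2,"jaw":0.07},{"x":0,"y":0,"z":0.016,"wx":0,"wy":0,"wz":0,"jaw":0.065},{"x":0,"y":0,"z":0.001,"wx":0,"wy":0,"wz":0,"jaw":0.06},{"x":0,"y":0,"z":0,"wx":0,"wy":0,"wz":0,"jaw":0.06}]}}

```text
clock: 13.25
position: [0.4643, -0.1134, 0.0128]
ee_rot: [-0.041, 0.999, -0.001, 0.003]
contact_force: [0.3, -0.5, 0.0]
opening: 0.0613
```

Run:
```python
from lib import *
plan(np.array([.4622,-.1134,.006]),Rtool_loose()@Rz(np.pi),1);print(read_state()['joint_positions'].round(2),read_state()['contact_force'])
```

```text
clock 13.25 pos [ 0.4643 -0.1134  0.0128] dist 0.0071 rot [-0.1  0.3 -0.3]
[0.0021, 0.0002, 0.0068, -0.12, 0.34, -0.25]
[ 0.65  0.26 -0.55  2.07  0.18  0.85  1.65] [ 0.32999881 -0.52993204  0.01835313]
```

{"op": "servo_tool", "data": {"plan": [{"x":0.002,"y":0,"z":0.005,"wx":-0.1,"wy":0.3,"wz":-0.2,"jaw":0.057},{"x":0.001,"y":0,"z":0.002,"wx":0,"wy":0,"wz":0,"jaw":0.052},{"x":0,"y":0,"z":0,"wx":0,"wy":0,"wz":0,"jaw":0.048},{"x":0,"y":0,"z":0,"wx":0,"wy":0,"wz":0,"jaw":0.04},{"x":0,"y":0,"z":0,"wx":0,"wy":0,"wz":0,"jaw":0.04}], "squeeze": 10}}

```text
clock: 13.75
position: [0.4627, -0.1142, 0.0079]
ee_rot: [-0.042, 0.999, -0.001, 0.002]
contact_force: [0.2, 0.6, -2.1]
opening: 0.0463
```

Run:
```python
from lib import *
plan(np.array([.4622,-.1134,.006]),Rtool_loose()@Rz(np.pi),1);print(read_state()['joint_positions'].round(2),read_state()['contact_force'],read_state()['opening'])
```

```text
clock 13.75 pos [ 0.4627 -0.1142  0.0079] dist 0.0021 rot [-0.1  0.2 -0.1]
[0.0004, 0.0009, 0.0019, -0.11, 0.2, -0.08]
[ 0.65  0.27 -0.55  2.08  0.19  0.84  1.65] [ 0.1873861   0.63471836 -2.09855786] 0.04627942759797199
```

{"op": "servo_tool", "data": {"plan": [{"x":0,"y":0,"z":-0.015,"wx":0,"wy":0,"wz":0,"jaw":0.04},{"x":0,"y":0,"z":-0.04,"wx":0,"wy":0,"wz":0,"jaw":0.04},{"x":0,"y":0,"z":-0.045,"wx":0,"wy":0,"wz":0,"jaw":0.04},{"x":0,"y":0,"z":-0.045,"wx":0,"wy":0,"wz":0,"jaw":0.04},{"x":0,"y":0,"z":-0.04,"wx":0,"wy":0,"wz":0,"jaw":0.04}]}}

```text
clock: 14.25
position: [0.4577, -0.1126, 0.1938]
ee_rot: [-0.043, 0.999, 0.002, -0.004]
contact_force: [0.3, -0.2, -0.7]
opening: 0.0461
```

```bash
cat >> lib.py <<'E'
RF=Rz(np.pi)
def showf(p=PRESS):
    q,_,f,c=bedpose(p); s,R0=tcp(); e=R.from_matrix((Rtool_bed(0,p)@RF).T@R0).as_rotvec(degrees=True)
    print("clock",round(c,2),"bed mm",(q*1e3).round(2),"rot err",e.round(2),"F bed",f.round(2),"open",round(s["opening"],4),"q",s["joint_positions"].round(2))
E
python3 - <<'E'
from lib import *
W=bed2world(PRESS,(.0203,0,.12))[0]
plan(W,Rtool_bed()@RF,11); showf()
E
```

```text
clock 14.25 pos [ 0.4577 -0.1126  0.1938] dist 0.2514 rot [  3.3 -30.3  11.6]
[-0.0121, 0.0192, 0.0024, 0.3, -2.76, 1.06]
[-0.0116, 0.0195, 0.0028, 0.3, -2.76, 1.06]
[-0.0111, 0.0197, 0.0033, 0.3, -2.76, 1.06]
[-0.0106, 0.0199, 0.0037, 0.3, -2.76, 1.06]
[-0.01, 0.0201, 0.0041, 0.3, -2.76, 1.06]
[-0.0095, 0.0203, 0.0045, 0.3, -2.76, 1.06]
[-0.0089, 0.0205, 0.0048, 0.3, -2.76, 1.06]
[-0.0082, 0.0207, 0.0051, 0.3, -2.76, 1.06]
[-0.0076, 0.0209, 0.0054, 0.3, -2.76, 1.06]
[-0.007, 0.021, 0.0056, 0.3, -2.76, 1.06]
[-0.0063, 0.0212, 0.0058, 0.3, -2.76, 1.06]
clock 14.25 bed mm [ -41.47 -234.56  185.96] rot err [ -3.32  30.33 -11.63] F bed [-0.04 -0.19 -0.82] open 0.0461 q [ 0.72  0.02 -0.57  1.89  0.01  1.24  1.8 ]
```

{"op": "servo_tool", "data": {"plan": [{"x":-0.012,"y":0.019,"z":0,"wx":0.3,"wy":-2.8,"wz":1.1,"jaw":0.04},{"x":-0.0115,"y":0.0195,"z":0,"wx":0.3,"wy":-2.8,"wz":1.1,"jaw":0.04},{"x":-0.011,"y":0.02,"z":0,"wx":0.3,"wy":-2.8,"wz":1.1,"jaw":0.04},{"x":-0.0105,"y":0.02,"z":0.003,"wx":0.3,"wy":-2.8,"wz":1.1,"jaw":0.04},{"x":-0.01,"y":0.02,"z":0.004,"wx":0.3,"wy":-2.8,"wz":1.1,"jaw":0.04},{"x":-0.0095,"y":0.0205,"z":0.0045,"wx":0.3,"wy":-2.8,"wz":1.1,"jaw":0.04},{"x":-0.009,"y":0.0205,"z":0.005,"wx":0.3,"wy":-2.8,"wz":1,"jaw":0.04},{"x":-0.008,"y":0.021,"z":0.005,"wx":0.3,"wy":-2.7,"wz":1,"jaw":0.04},{"x":-0.0075,"y":0.021,"z":0.0055,"wx":0.3,"wy":-2.7,"wz":1,"jaw":0.04},{"x":-0.007,"y":0.018,"z":0.0055,"wx":0.3,"wy":-2.7,"wz":1,"jaw":0.04},{"x":-0.006,"y":0.012,"z":0.005,"wx":0.3,"wy":-2.7,"wz":1,"jaw":0.04},{"x":0,"y":0,"z":0,"wx":0,"wy":0,"wz":0,"jaw":0.04},{"x":0,"y":0,"z":0,"wx":0,"wy":0,"wz":0,"jaw":0.04}]}}

```text
clock: 15.55
position: [0.5772, 0.1057, 0.188]
ee_rot: [0.062, 0.959, -0.018, 0.275]
contact_force: [-1.0, -1.1, -0.4]
opening: 0.046
```

Run:
```python
from lib import *
W=bed2world(PRESS,(.0203,0,.07))[0]
plan(W,Rtool_bed()@RF,1); showf()
```

```text
clock 15.55 pos [0.5772 0.1057 0.188 ] dist 0.0668 rot [-0.2  2.  -0.2]
[0.017, 0.0034, 0.0645, -0.25, 1.99, -0.25]
clock 15.55 bed mm [ 35.07  -3.23 135.07] rot err [ 0.25 -1.99  0.25] F bed [-0.99 -1.2   0.07] open 0.046 q [ 0.6  -0.09 -0.97  2.1   0.33  0.63  0.83]
```

{"op": "servo_tool", "data": {"plan": [{"x":0.007,"y":0.001,"z":0.01,"wx":-0.1,"wy":0.9,"wz":-0.1,"jaw":0.04},{"x":0.007,"y":0.001,"z":0.02,"wx":-0.1,"wy":0.8,"wz":-0.1,"jaw":0.04},{"x":0.002,"y":0.001,"z":0.02,"wx":0,"wy":0.2,"wz":0,"jaw":0.04},{"x":0,"y":0,"z":0,"wx":0,"wy":0,"wz":0,"jaw":0.04},{"x":0,"y":0,"z":0,"wx":0,"wy":0,"wz":0,"jaw":0.04}]}}

```text
clock: 16.05
position: [0.59, 0.1006, 0.1368]
ee_rot: [0.062, 0.964, -0.019, 0.256]
contact_force: [-0.4, 1.2, -0.1]
opening: 0.0456
```

Run:
```python
from lib import *
W=bed2world(PRESS,(.0203,0,.055))[0]
plan(W,Rtool_bed()@RF,1); showf()
```

```text
clock 16.05 pos [0.59   0.1006 0.1368] dist 0.0298 rot [-0.4 -0.2 -0.2]
[0.0007, 0.0069, 0.029, -0.42, -0.21, -0.21]
clock 16.05 bed mm [21.07 -6.71 84.05] rot err [0.42 0.21 0.21] F bed [-0.5   1.14  0.13] open 0.0456 q [ 0.59  0.07 -1.01  2.1   0.57  0.62  0.63]
```

{"op": "servo_tool", "data": {"plan": [{"x":0.0005,"y":0.006,"z":0,"wx":-0.4,"wy":-0.2,"wz":-0.2,"jaw":0.04},{"x":0,"y":0,"z":0,"wx":0,"wy":0,"wz":0,"jaw":0.04},{"x":0,"y":0,"z":0.02,"wx":0,"wy":0,"wz":0,"jaw":0.04},{"x":0,"y":0,"z":0.015,"wx":0,"wy":0,"wz":0,"jaw":0.04},{"x":0,"y":0,"z":0,"wx":0,"wy":0,"wz":0,"jaw":0.04},{"x":0,"y":0,"z":0,"wx":0,"wy":0,"wz":0,"jaw":0.04}]}}

```text
clock: 16.65
position: [0.6096, 0.1041, 0.1114]
ee_rot: [0.059, 0.963, -0.017, 0.262]
contact_force: [0.7, 0.4, -1.3]
opening: 0.0457
```

Run:
```python
from lib import *
W=bed2world(PRESS,(.0203,0,.03))[0]
plan(W,Rtool_bed()@RF,1); showf()
t=capture("top");s=capture("side")
for n,i in(("top",t),("side",s)): cv2.imwrite(f"pics/raw_{n}4.png",i[:,:,::-1])
crop(t,170,85,75,80,7,"pics/l1.png"); crop(s,235,120,80,80,7,"pics/l2.png")
```

```text
clock 16.65 pos [0.6096 0.1041 0.1114] dist 0.023 rot [-0.1  0.4  0. ]
[0.0047, 0.0009, 0.0225, -0.14, 0.4, 0.04]
clock 16.65 bed mm [24.82 -0.88 52.55] rot err [ 0.14 -0.4  -0.04] F bed [-0.09  0.5  -1.42] open 0.0457 q [ 0.53  0.17 -0.97  2.1   0.76  0.6   0.48]
```

View pics/l1.png

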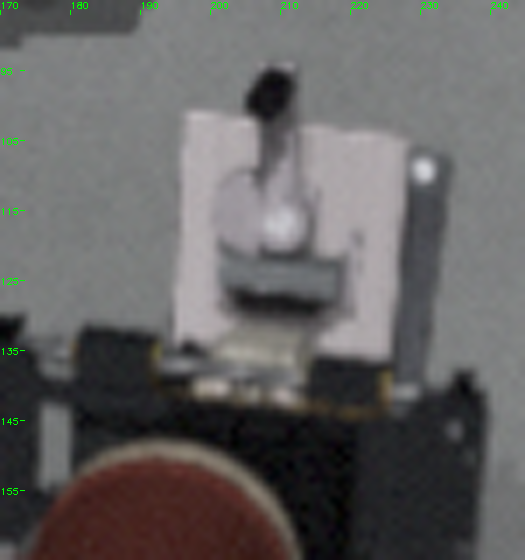

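View pics/l2.png

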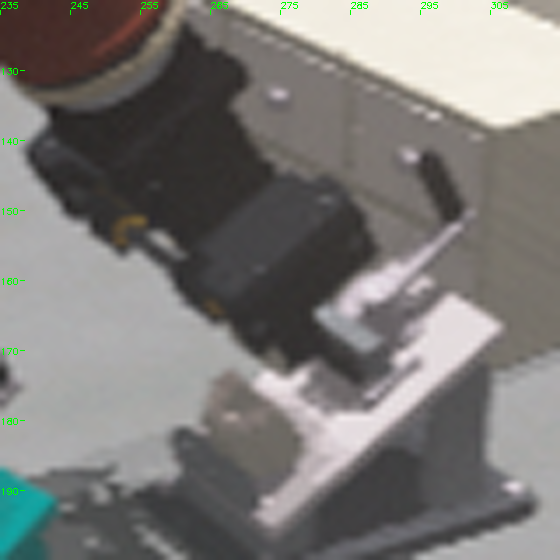

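{"op": "servo_tool", "data": {"plan": [{"x":0.0045,"y":0.001,"z":0,"wx":-0.1,"wy":0.4,"wz":0,"jaw":0.04},{"x":0,"y":0,"z":0,"wx":0,"wy":0,"wz":0,"jaw":0.04},{"x":0,"y":0,"z":0,"wx":0,"wy":0,"wz":0,"jaw":0.04}]}}

```text
clock: 17.05
position: [0.6058, 0.1056, 0.1111]
ee_rot: [0.059, 0.964, -0.017, 0.259]
contact_force: [0.0, 0.2, -1.2]
opening: 0.046
```

```bash
python3 -c "
from lib import *
showf()"
```

```text
clock 17.05 bed mm [21.21  0.11 54.25] rot err [ 0.08 -0.14 -0.05] F bed [-0.63  0.17 -1.06] open 0.046 q [ 0.53  0.17 -0.98  2.1   0.75  0.6   0.49]
```

{"op": "servo_tool", "data": {"plan": [{"x":0.001,"y":0,"z":0.008,"wx":0,"wy":0.1,"wz":0,"jaw":0.04},{"x":0.001,"y":0,"z":0.009,"wx":0,"wy":0.1,"wz":0,"jaw":0.04},{"x":0.0015,"y":0,"z":0.008,"wx":0,"wy":0.1,"wz":0,"jaw":0.04},{"x":0.001,"y":0,"z":0,"wx":0,"wy":0,"wz":0,"jaw":0.04},{"x":0,"y":0,"z":0,"wx":0,"wy":0,"wz":0,"jaw":0.04}]}}

```text
clock: 17.55
position: [0.615, 0.1043, 0.088]
ee_rot: [0.059, 0.964, -0.017, 0.258]
contact_force: [-0.7, 0.6, -0.7]
opening: 0.0458
```

```bash
python3 -c "
from lib import *
showf()"
```

```text
clock 17.55 bed mm [17.72  0.03 29.64] rot err [ 0.1   0.04 -0.05] F bed [-1.01  0.47 -0.2 ] open 0.0458 q [ 0.48  0.23 -0.93  2.1   0.86  0.59  0.4 ]
```

{"op": "servo_tool", "data": {"plan": [{"x":-0.002,"y":0,"z":0,"wx":0,"wy":0,"wz":0,"jaw":0.04},{"x":0,"y":0,"z":0.006,"wx":0,"wy":0,"wz":0,"jaw":0.04},{"x":0,"y":0,"z":0.006,"wx":0,"wy":0,"wz":0,"jaw":0.04},{"x":0,"y":0,"z":0,"wx":0,"wy":0,"wz":0,"jaw":0.04},{"x":0,"y":0,"z":0,"wx":0,"wy":0,"wz":0,"jaw":0.04}]}}

```text
clock: 18.05
position: [0.6237, 0.1032, 0.0791]
ee_rot: [0.059, 0.964, -0.017, 0.259]
contact_force: [0.1, -0.0, -0.7]
opening: 0.0459
```

Run:
```python
from lib import *
showf()
t=capture("top");s=capture("side")
for n,i in(("top",t),("side",s)): cv2.imwrite(f"pics/raw_{n}5.png",i[:,:,::-1])
crop(t,185,105,50,50,10,"pics/m1.png"); crop(s,250,140,60,60,10,"pics/m2.png")
```

```text
clock 18.05 bed mm [20.86 -0.04 17.52] rot err [ 0.11 -0.05 -0.03] F bed [-0.27  0.01 -0.65] open 0.0459 q [ 0.46  0.27 -0.91  2.09  0.91  0.59  0.37]
```

View pics/m1.png

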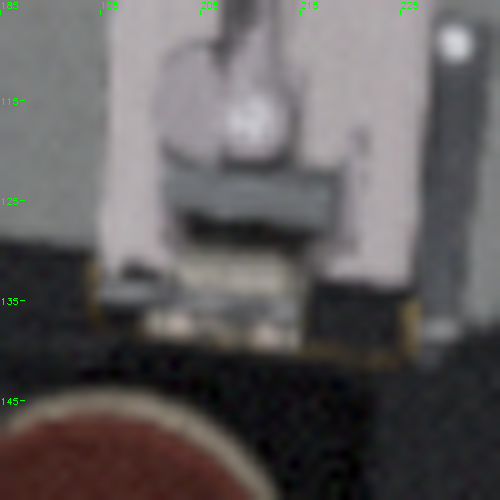

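View pics/m2.png

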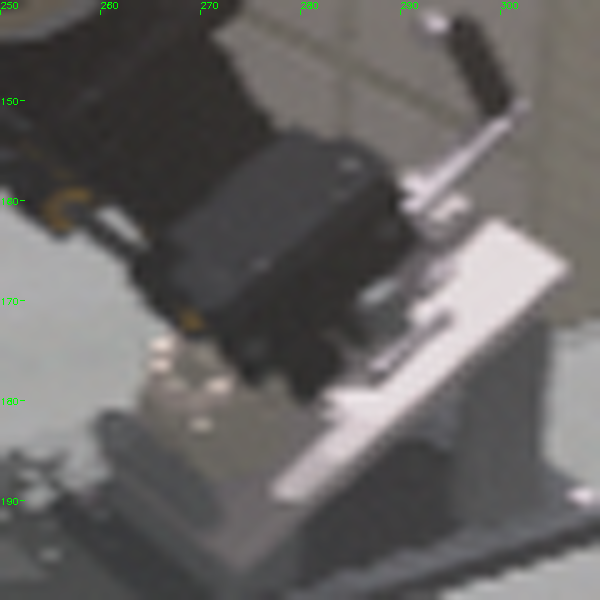

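{"op": "servo_tool", "data": {"plan": [{"x":0.0015,"y":0,"z":0.003,"wx":0,"wy":0,"wz":0,"jaw":0.04},{"x":0.0005,"y":0,"z":0.003,"wx":0,"wy":0,"wz":0,"jaw":0.04},{"x":0,"y":0,"z":0.002,"wx":0,"wy":0,"wz":0,"jaw":0.04},{"x":0,"y":0,"z":0,"wx":0,"wy":0,"wz":0,"jaw":0.04}]}}

```text
clock: 18.55
position: [0.626, 0.1029, 0.0708]
ee_rot: [0.059, 0.964, -0.017, 0.259]
contact_force: [-0.2, 0.1, -0.3]
opening: 0.0459
```

```bash
python3 -c "
from lib import *
showf()"
```

```text
clock 18.55 bed mm [18.8  -0.09  9.15] rot err [ 0.12 -0.08 -0.04] F bed [-0.36  0.1  -0.19] open 0.0459 q [ 0.44  0.28 -0.89  2.09  0.94  0.59  0.34]
```

Now I feel for the bed in 1 mm steps.

{"op": "servo_tool", "data": {"plan": [{"x":0,"y":0,"z":0.001,"wx":0,"wy":0,"wz":0,"jaw":0.04},{"x":0,"y":0,"z":0.001,"wx":0,"wy":0,"wz":0,"jaw":0.04}]}}

```text
clock: 18.75
position: [0.627, 0.1028, 0.0695]
ee_rot: [0.059, 0.964, -0.017, 0.259]
contact_force: [-9.9, -1.4, 11.8]
opening: 0.0457
```

```bash
python3 -c "
from lib import *
showf()"
```

```text
clock 18.75 bed mm [ 1.897e+01 -1.000e-02  7.470e+00] rot err [ 0.16 -0.11 -0.08] F bed [-2.4  -2.6  15.07] open 0.0457 q [ 0.44  0.29 -0.89  2.09  0.95  0.59  0.33]
```

{"op": "servo_tool", "data": {"plan": [{"x":0,"y":0,"z":0.001,"wx":0,"wy":0,"wz":0,"jaw":0.04},{"x":0,"y":0,"z":0,"wx":0,"wy":0,"wz":0,"jaw":0.04}]}}

```text
clock: 18.95
position: [0.6275, 0.1028, 0.0692]
ee_rot: [0.059, 0.964, -0.018, 0.26]
contact_force: [0.2, 0.1, -0.2]
opening: 0.0457
```

```bash
python3 -c "
from lib import *
showf()"
```

```text
clock 18.95 bed mm [19.23  0.07  7.08] rot err [ 0.22 -0.16 -0.13] F bed [ 0.05  0.09 -0.26] open 0.0457 q [ 0.44  0.29 -0.89  2.09  0.95  0.59  0.33]
```

On the bed: contact came at z of about 7.5 against 7.9 expected. Next I feel downhill for the sawn face.

{"op": "servo_tool", "data": {"plan": [{"x":0.001,"y":0,"z":0,"wx":0,"wy":0,"wz":0,"jaw":0.04},{"x":0.001,"y":0,"z":0,"wx":0,"wy":0,"wz":0,"jaw":0.04}]}}

```text
clock: 19.15
position: [0.6263, 0.1031, 0.0687]
ee_rot: [0.059, 0.964, -0.018, 0.26]
contact_force: [4.2, -0.7, -1.0]
opening: 0.046
```

```bash
python3 -c "
from lib import *
showf()"
```

```text
clock 19.15 bed mm [17.92  0.16  7.2 ] rot err [ 0.2  -0.22 -0.11] F bed [ 3.23 -0.18 -3.01] open 0.046 q [ 0.43  0.29 -0.89  2.1   0.96  0.58  0.32]
```

{"op": "servo_tool", "data": {"plan": [{"x":0.001,"y":0,"z":0,"wx":0,"wy":0,"wz":0,"jaw":0.04}]}}

```text
clock: 19.25
position: [0.6262, 0.103, 0.0687]
ee_rot: [0.059, 0.963, -0.018, 0.261]
contact_force: [6.3, -0.5, -0.7]
opening: 0.0459
```

```bash
python3 -c "
from lib import *
showf()"
```

```text
clock 19.25 bed mm [17.88  0.13  7.28] rot err [ 0.19 -0.29 -0.08] F bed [ 5.18  0.25 -3.75] open 0.0459 q [ 0.43  0.29 -0.89  2.1   0.96  0.58  0.32]
```

{"op": "servo_tool", "data": {"plan": [{"x":0.001,"y":0,"z":0.0005,"wx":0,"wy":0,"wz":0,"jaw":0.04}]}}

```text
clock: 19.35
position: [0.6264, 0.1031, 0.0685]
ee_rot: [0.059, 0.963, -0.018, 0.261]
contact_force: [3.2, -0.5, 3.2]
opening: 0.0462
```

Run:
```python
from lib import *
showf()
t=capture("top");s=capture("side")
for n,i in(("top",t),("side",s)): cv2.imwrite(f"pics/raw_{n}6.png",i[:,:,::-1])
crop(t,185,105,50,50,10,"pics/n1.png"); crop(s,250,140,60,60,10,"pics/n2.png")
```

```text
clock 19.35 bed mm [17.87  0.17  6.96] rot err [ 0.17 -0.37 -0.06] F bed [ 4.36 -0.12  1.14] open 0.0462 q [ 0.43  0.29 -0.88  2.1   0.96  0.58  0.31]
```

View pics/n1.png

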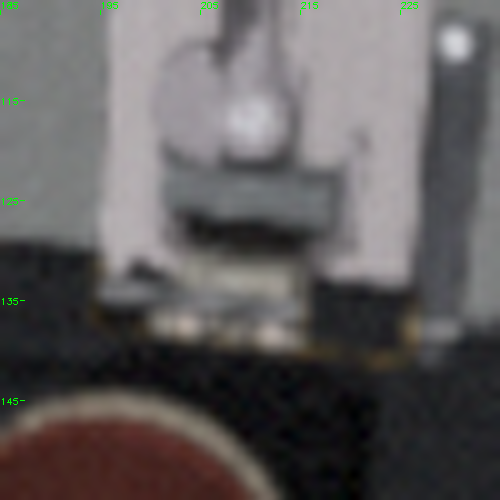

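View pics/n2.png

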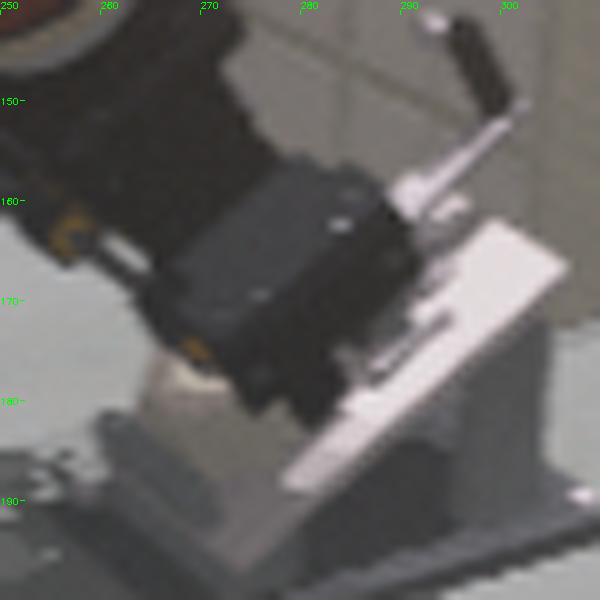

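{"op": "servo_tool", "data": {"plan": [{"x":0,"y":0,"z":0,"wx":0,"wy":0.3,"wz":0,"jaw":0.05},{"x":0,"y":0,"z":0,"wx":0,"wy":0,"wz":0,"jaw":0.058},{"x":0,"y":0,"z":0,"wx":0,"wy":0,"wz":0,"jaw":0.06}]}}

```text
clock: 19.75
position: [0.6249, 0.1032, 0.0673]
ee_rot: [0.059, 0.964, -0.018, 0.257]
contact_force: [0.3, -0.7, -0.8]
opening: 0.0572
```

Run:
```python
from lib import *
showf()
s=capture("side")
cv2.imwrite(f"pics/raw_side7.png",s[:,:,::-1])
crop(s,250,140,60,60,10,"pics/o2.png")
```

```text
clock 19.75 bed mm [16.04  0.15  6.67] rot err [ 0.2  0.1 -0.1] F bed [-0.05 -0.66 -0.85] open 0.0572 q [ 0.44  0.29 -0.89  2.09  0.95  0.59  0.33]
```

View pics/o2.png

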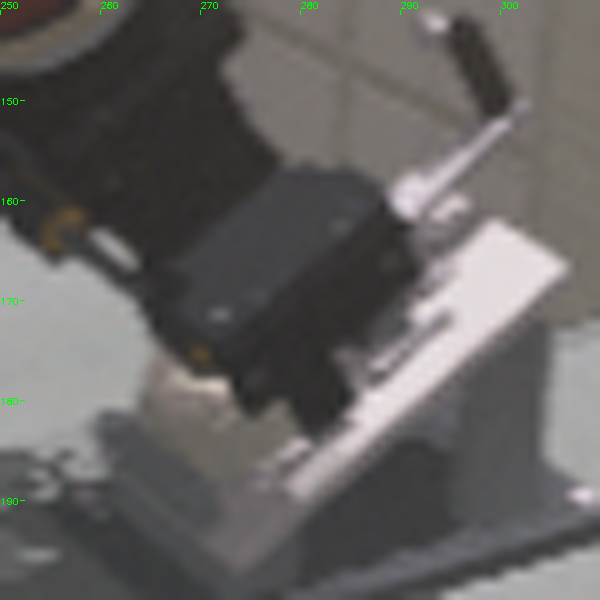

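{"op": "servo_tool", "data": {"plan": [{"x":0,"y":0,"z":-0.002,"wx":0,"wy":0,"wz":0,"jaw":0.062},{"x":0.005,"y":0,"z":0,"wx":0,"wy":0,"wz":0,"jaw":0.062},{"x":0.005,"y":0,"z":0,"wx":0,"wy":0,"wz":0,"jaw":0.062},{"x":0,"y":0,"z":0,"wx":0,"wy":0,"wz":0,"jaw":0.062}]}}

```text
clock: 20.2
position: [0.6136, 0.1047, 0.063]
ee_rot: [0.059, 0.965, -0.018, 0.257]
contact_force: [-0.4, -1.2, -0.7]
opening: 0.0617
```

Run:
```python
from lib import *
showf()
```

```text
clock 20.2 bed mm [3.97 0.18 8.65] rot err [ 0.19  0.18 -0.12] F bed [-0.58 -1.28 -0.52] open 0.0617 q [ 0.43  0.27 -0.89  2.12  0.95  0.58  0.31]
```

{"op": "servo_tool", "data": {"plan": [{"x":0,"y":0,"z":0,"wx":-0.2,"wy":-0.2,"wz":0.1,"jaw":0.055},{"x":0,"y":0,"z":0,"wx":0,"wy":0,"wz":0,"jaw":0.05},{"x":0,"y":0,"z":0,"wx":0,"wy":0,"wz":0,"jaw":0.046},{"x":0,"y":0,"z":0,"wx":0,"wy":0,"wz":0,"jaw":0.044},{"x":0,"y":0,"z":0,"wx":0,"wy":0,"wz":0,"jaw":0.042},{"x":0,"y":0,"z":0,"wx":0,"wy":0,"wz":0,"jaw":0.042}], "squeeze": 6}}

```text
clock: 20.8
position: [0.6133, 0.1034, 0.0629]
ee_rot: [0.06, 0.964, -0.017, 0.258]
contact_force: [-1.9, -1.4, 1.4]
opening: 0.0462
```

Run:
```python
from lib import *
showf()
```

```text
clock 20.8 bed mm [ 3.82 -1.07  8.62] rot err [ 0.1  -0.02  0.01] F bed [-0.84 -1.61  2.06] open 0.0462 q [ 0.44  0.27 -0.89  2.12  0.96  0.57  0.3 ]
```

{"op": "servo_tool", "data": {"plan": [{"x":0,"y":0,"z":0,"wx":0,"wy":0,"wz":0,"jaw":0.05},{"x":0,"y":0,"z":0,"wx":0,"wy":0,"wz":0,"jaw":0.058},{"x":0,"y":0,"z":0,"wx":0,"wy":0,"wz":0,"jaw":0.064},{"x":0,"y":0,"z":-0.01,"wx":0,"wy":0,"wz":0,"jaw":0.064},{"x":0,"y":0,"z":-0.025,"wx":0,"wy":0,"wz":0,"jaw":0.06},{"x":0,"y":0,"z":-0.03,"wx":0,"wy":0,"wz":0,"jaw":0.05},{"x":0,"y":0,"z":-0.03,"wx":0,"wy":0,"wz":0,"jaw":0.04},{"x":0,"y":0,"z":0,"wx":0,"wy":0,"wz":0,"jaw":0.04}]}}

```text
clock: 21.6
position: [0.5647, 0.1123, 0.1466]
ee_rot: [0.059, 0.964, -0.015, 0.257]
contact_force: [0.2, -1.0, 0.8]
opening: 0.0444
```

Run:
```python
from lib import *
showf()
t=capture("top");s=capture("side")
for n,i in(("top",t),("side",s)): cv2.imwrite(f"pics/raw_{n}8.png",i[:,:,::-1])
crop(t,185,95,55,70,8,"pics/p1.png"); crop(s,245,135,70,70,8,"pics/p2.png")
```

```text
clock 21.6 bed mm [  2.99   1.79 105.78] rot err [-0.16  0.12 -0.03] F bed [ 0.66 -0.97  0.49] open 0.0444 q [ 0.65 -0.02 -1.06  2.14  0.43  0.6   0.73]
```

View pics/p1.png

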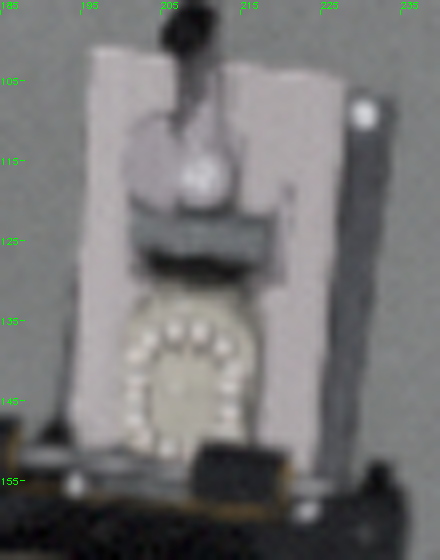

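View pics/p2.png

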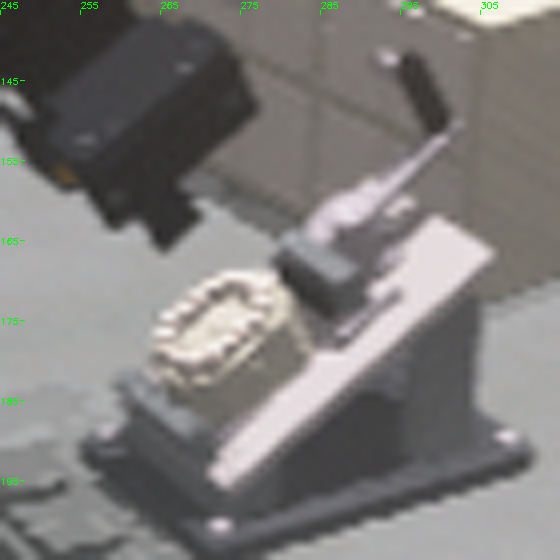

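{"op": "servo_tool", "data": {"plan": [{"x":-0.015,"y":-0.001,"z":0,"wx":0.1,"wy":0,"wz":0,"jaw":0.04},{"x":-0.025,"y":-0.001,"z":0,"wx":0,"wy":0,"wz":0,"jaw":0.04},{"x":-0.03,"y":-0.001,"z":0,"wx":0,"wy":0,"wz":0,"jaw":0.04},{"x":-0.03,"y":0,"z":0,"wx":0,"wy":0,"wz":0,"jaw":0.04},{"x":-0.015,"y":0,"z":0,"wx":0,"wy":0,"wz":0,"jaw":0.04},{"x":-0.004,"y":0,"z":0,"wx":0,"wy":0,"wz":0,"jaw":0.04},{"x":0,"y":0,"z":0,"wx":0,"wy":0,"wz":0,"jaw":0.04}]}}

```text
clock: 22.4
position: [0.6705, 0.0888, 0.192]
ee_rot: [0.061, 0.966, -0.019, 0.25]
contact_force: [0.0, 0.1, -0.6]
opening: 0.0402
```

Run:
```python
from lib import *
showf(); W=bed2world(PRESS,(.136,-.001,.085))[0]; plan(W,Rtool_bed()@RF,1)
```

```text
clock 22.4 bed mm [119.03  -8.54  91.18] rot err [0.39 0.96 0.04] F bed [-0.32  0.11 -0.53] open 0.0402 q [ 0.6   0.22 -1.    1.87  0.61  0.77  0.73]
clock 22.4 pos [0.6705 0.0888 0.192 ] dist 0.0196 rot [-0.4 -1.  -0. ]
[-0.0171, 0.0076, 0.0058, -0.39, -0.96, -0.04]
```

{"op": "servo_tool", "data": {"plan": [{"x":-0.009,"y":0.004,"z":-0.002,"wx":-0.2,"wy":-0.5,"wz":0,"jaw":0.04},{"x":-0.008,"y":0.0035,"z":0,"wx":-0.2,"wy":-0.4,"wz":0,"jaw":0.04},{"x":0,"y":0,"z":0,"wx":0,"wy":0,"wz":0,"jaw":0.04},{"x":0,"y":0,"z":0,"wx":0,"wy":0,"wz":0,"jaw":0.04}]}}

```text
clock: 22.8
position: [0.6841, 0.0957, 0.1999]
ee_rot: [0.059, 0.964, -0.016, 0.257]
contact_force: [0.8, -0.4, -0.2]
opening: 0.0399
```

Run:
```python
from lib import *
showf(); W=bed2world(PRESS,(.136,-.001,.085))[0]; plan(W,Rtool_bed()@RF,1)
t=capture("top");s=capture("side")
for n,i in(("top",t),("side",s)): cv2.imwrite(f"pics/raw_{n}9.png",i[:,:,::-1])
crop(t,175,75,65,75,8,"pics/q1.png"); crop(s,245,105,75,75,8,"pics/q2.png")
```

```text
clock 22.8 bed mm [ 1.3399e+02 -6.0000e-02  9.1690e+01] rot err [-0.    0.15 -0.09] F bed [ 0.66 -0.31 -0.63] open 0.0399 q [ 0.58  0.24 -1.    1.85  0.63  0.78  0.72]
clock 22.8 pos [0.6841 0.0957 0.1999] dist 0.007 rot [ 0.  -0.1  0.1]
[-0.002, -0.0009, 0.0067, 0.0, -0.15, 0.09]
```

View pics/q1.png

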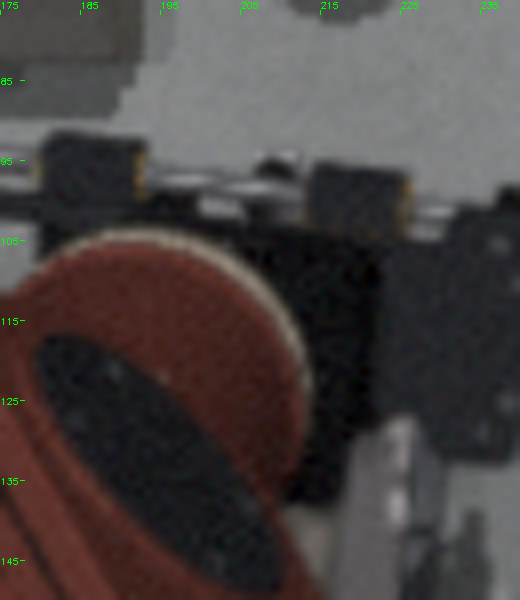

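View pics/q2.png

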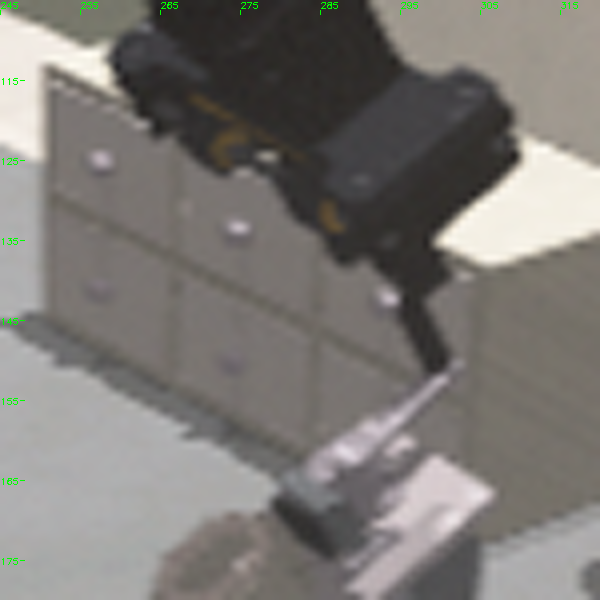

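{"op": "servo_tool", "data": {"plan": [{"x":-0.001,"y":0.001,"z":0.012,"wx":0,"wy":0,"wz":0,"jaw":0.04},{"x":0,"y":0,"z":0.013,"wx":0,"wy":0,"wz":0,"jaw":0.04},{"x":0,"y":0,"z":0.01,"wx":0,"wy":0,"wz":0,"jaw":0.04},{"x":0,"y":0,"z":0,"wx":0,"wy":0,"wz":0,"jaw":0.04},{"x":0,"y":0,"z":0,"wx":0,"wy":0,"wz":0,"jaw":0.04}]}}

```text
clock: 23.4
position: [0.7025, 0.0938, 0.17]
ee_rot: [0.059, 0.964, -0.017, 0.258]
contact_force: [0.3, -0.8, 1.4]
opening: 0.0401
```

Run:
```python
from lib import *
showf(); W=bed2world(PRESS,(.136,0,.036))[0]; plan(W,Rtool_bed()@RF,1)
s=capture("side")
cv2.imwrite(f"pics/raw_side10.png",s[:,:,::-1]);crop(s,265,115,55,55,10,"pics/r2.png")
```

```text
clock 23.4 bed mm [135.04   0.36  56.53] rot err [ 0.09  0.06 -0.11] F bed [ 1.09 -0.8   1.04] open 0.0401 q [ 0.52  0.31 -0.95  1.84  0.73  0.76  0.65]
clock 23.4 pos [0.7025 0.0938 0.17  ] dist 0.0206 rot [-0.1 -0.1  0.1]
[-0.001, -0.0003, 0.0205, -0.09, -0.06, 0.11]
```

View pics/r2.png

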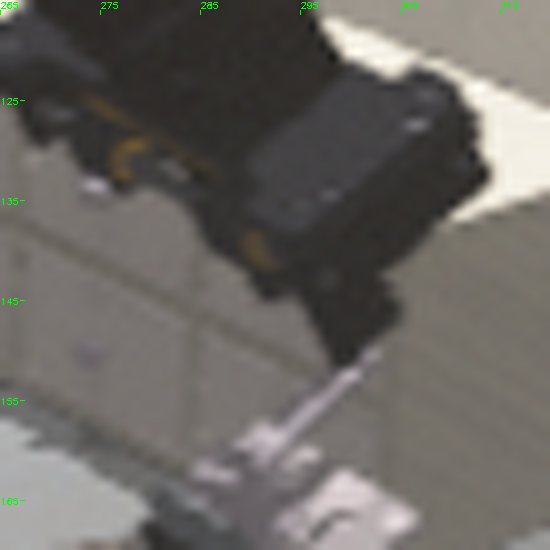

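{"op": "servo_tool", "data": {"plan": [{"x":-0.001,"y":0,"z":0.009,"wx":0,"wy":0,"wz":0.1,"jaw":0.04},{"x":0,"y":0,"z":0.008,"wx":0,"wy":0,"wz":0,"jaw":0.035},{"x":0,"y":0,"z":0,"wx":0,"wy":0,"wz":0,"jaw":0.03},{"x":0,"y":0,"z":0,"wx":0,"wy":0,"wz":0,"jaw":0.024},{"x":0,"y":0,"z":0,"wx":0,"wy":0,"wz":0,"jaw":0.02}], "squeeze": 8}}

```text
clock: 23.95
position: [0.7127, 0.0924, 0.1556]
ee_rot: [0.06, 0.964, -0.017, 0.258]
contact_force: [0.0, 0.4, 0.9]
opening: 0.0235
```

Run:
```python
from lib import *
showf()
```

```text
clock 23.95 bed mm [136.76   0.21  38.9 ] rot err [ 0.1  -0.01  0.01] F bed [0.42 0.38 0.75] open 0.0235 q [ 0.49  0.34 -0.92  1.84  0.78  0.74  0.61]
```

Now I close on the post.

{"op": "servo_tool", "data": {"plan": [{"x":0,"y":0,"z":0,"wx":0,"wy":0,"wz":0,"jaw":0.016},{"x":0,"y":0,"z":0,"wx":0,"wy":0,"wz":0,"jaw":0.012},{"x":0,"y":0,"z":0,"wx":0,"wy":0,"wz":0,"jaw":0.01},{"x":0,"y":0,"z":0,"wx":0,"wy":0,"wz":0,"jaw":0.01}], "squeeze": 8}}

```text
clock: 24.35
position: [0.7129, 0.0947, 0.1562]
ee_rot: [0.059, 0.964, -0.015, 0.259]
contact_force: [2.3, 0.5, -2.5]
opening: 0.0135
```

Run:
```python
from lib import *
showf()
# arc rows: start lever angle a0, tool frame follows
import numpy as np
n=18
print("per-row 5deg chord", 2*55*np.sin(np.radians(2.5)))
```

```text
clock 24.35 bed mm [136.98   2.48  39.48] rot err [-0.09 -0.08 -0.06] F bed [ 0.66  0.78 -3.23] open 0.0135 q [ 0.49  0.34 -0.93  1.84  0.78  0.74  0.61]
per-row 5deg chord 4.79813261018696
```

{"op": "servo_tool", "data": {"plan": [{"x":0,"y":0.004,"z":0,"wx":0,"wy":0,"wz":-4,"jaw":0.01},{"x":0.0003,"y":0.004,"z":0,"wx":0,"wy":0,"wz":-4,"jaw":0.01},{"x":0.0003,"y":0.004,"z":0,"wx":0,"wy":0,"wz":-4,"jaw":0.01},{"x":0.0003,"y":0.004,"z":0,"wx":0,"wy":0,"wz":-4,"jaw":0.01}], "squeeze": 8}}

```text
clock: 24.75
position: [0.7125, 0.105, 0.155]
ee_rot: [-0.077, 0.963, -0.056, 0.253]
contact_force: [-0.5, -1.4, 0.8]
opening: 0.0137
```

```bash
cat >> lib.py <<'E'
def lev(c=(81.,-1.)):
    q,_,f,ck=bedpose(); s,R0=tcp(); e=R.from_matrix((Rtool_bed()@RF).T@R0).as_rotvec(degrees=True)
    d=q[:2]*1e3-c; a=np.degrees(np.arctan2(d[1],d[0])); r=np.hypot(*d)
    print("clk",round(ck,2),"bed",(q*1e3).round(1),"lever deg",a.round(1),"r",r.round(1),"tool rot",e.round(1),"F",f.round(1),"open",round(s["opening"],4),"q",s["joint_positions"].round(2))
E
python3 -c "
from lib import *
lev()"
```

```text
clk 24.75 bed [134.9  12.6  39.3] lever deg 14.2 r 55.6 tool rot [  0.4   0.  -16.4] F [ 0.1 -1.4  0.9] open 0.0137 q [ 0.49  0.37 -0.96  1.83  0.83  0.78  0.85]
```

{"op": "servo_tool", "data": {"plan": [{"x":0.0003,"y":0.0055,"z":0,"wx":0,"wy":0,"wz":-4,"jaw":0.01},{"x":0.0003,"y":0.0055,"z":0,"wx":0,"wy":0,"wz":-4,"jaw":0.01},{"x":0.0003,"y":0.0055,"z":0,"wx":0,"wy":0,"wz":-4,"jaw":0.01},{"x":0.0003,"y":0.0055,"z":0,"wx":0,"wy":0,"wz":-4,"jaw":0.01},{"x":0.0003,"y":0.0055,"z":0,"wx":0,"wy":0,"wz":-4,"jaw":0.01}]}}

```text
clock: 25.25
position: [0.7077, 0.1233, 0.151]
ee_rot: [-0.246, 0.933, -0.106, 0.239]
contact_force: [3.5, -1.1, -0.1]
opening: 0.0141
```

```bash
python3 -c "
from lib import *
lev()"
```

```text
clk 25.25 bed [126.9  30.3  39.4] lever deg 34.3 r 55.5 tool rot [  1.1   0.  -36.9] F [ 3.1 -0.7 -1.8] open 0.0141 q [ 0.48  0.39 -1.01  1.83  0.9   0.81  1.12]
```

{"op": "servo_tool", "data": {"plan": [{"x":0.0003,"y":0.0055,"z":0,"wx":-0.2,"wy":0,"wz":-4,"jaw":0.01},{"x":0.0003,"y":0.0055,"z":0,"wx":-0.2,"wy":0,"wz":-4,"jaw":0.01},{"x":0.0003,"y":0.0055,"z":0,"wx":-0.2,"wy":0,"wz":-4,"jaw":0.01},{"x":0.0003,"y":0.0055,"z":0,"wx":-0.2,"wy":0,"wz":-4,"jaw":0.01},{"x":0.0003,"y":0.0055,"z":0,"wx":-0.2,"wy":0,"wz":-4,"jaw":0.01}]}}

```text
clock: 25.75
position: [0.6972, 0.1392, 0.1441]
ee_rot: [-0.41, 0.874, -0.143, 0.217]
contact_force: [7.5, -0.5, -2.9]
opening: 0.0135
```

```bash
python3 -c "
from lib import *
lev()"
```

```text
clk 25.75 bed [112.7  44.7  39.5] lever deg 55.2 r 55.6 tool rot [  0.6   0.2 -57.5] F [ 5.   0.4 -6.3] open 0.0135 q [ 0.49  0.41 -1.06  1.85  0.94  0.83  1.43]
```

{"op": "servo_tool", "data": {"plan": [{"x":0.0003,"y":0.0055,"z":0,"wx":-0.1,"wy":0,"wz":-4,"jaw":0.01},{"x":0.0003,"y":0.0055,"z":0,"wx":-0.1,"wy":0,"wz":-4,"jaw":0.01},{"x":0.0003,"y":0.0055,"z":0,"wx":-0.1,"wy":0,"wz":-4,"jaw":0.01},{"x":0.0003,"y":0.0055,"z":0,"wx":-0.1,"wy":0,"wz":-4,"jaw":0.01}]}}

```text
clock: 26.15
position: [0.686, 0.1478, 0.1371]
ee_rot: [-0.531, 0.806, -0.172, 0.196]
contact_force: [9.2, 2.5, -4.2]
opening: 0.0136
```

```bash
python3 -c "
from lib import *
lev()"
```

```text
clk 26.15 bed [98.7 51.9 39.6] lever deg 71.5 r 55.7 tool rot [  0.5   0.1 -73.9] F [ 5.6  3.6 -8.1] open 0.0136 q [ 0.51  0.42 -1.1   1.87  0.98  0.83  1.66]
```

{"op": "servo_tool", "data": {"plan": [{"x":0.0003,"y":0.0055,"z":0,"wx":-0.1,"wy":0,"wz":-4,"jaw":0.01},{"x":0.0003,"y":0.0055,"z":0,"wx":-0.1,"wy":0,"wz":-4,"jaw":0.01},{"x":0.0003,"y":0.0055,"z":0,"wx":0,"wy":0,"wz":-4,"jaw":0.01},{"x":0.0003,"y":0.005,"z":0,"wx":0,"wy":0,"wz":-3,"jaw":0.01}]}}

```text
clock: 26.55
position: [0.6733, 0.1523, 0.1297]
ee_rot: [-0.635, 0.726, -0.197, 0.175]
contact_force: [11.4, 3.0, -6.5]
opening: 0.0138
```

```bash
python3 -c "
from lib import *
lev()"
```

```text
clk 26.55 bed [83.6 54.8 39.7] lever deg 87.4 r 55.9 tool rot [  0.5  -0.3 -89.4] F [  6.2   4.4 -11.1] open 0.0138 q [ 0.54  0.42 -1.14  1.91  1.01  0.83  1.88]
```

{"op": "servo_tool", "data": {"plan": [{"x":0.0002,"y":0.005,"z":0,"wx":0,"wy":0,"wz":-1,"jaw":0.01},{"x":0,"y":0.005,"z":0,"wx":0,"wy":0,"wz":0,"jaw":0.01}]}}

```text
clock: 26.75
position: [0.6695, 0.1528, 0.128]
ee_rot: [-0.641, 0.719, -0.201, 0.177]
contact_force: [21.3, 0.2, -2.4]
opening: 0.0147
```

```bash
python3 -c "
from lib import *
lev()"
```

```text
clk 26.75 bed [79.4 54.8 40.2] lever deg 91.6 r 55.8 tool rot [  0.8  -0.8 -90.5] F [ 17.1   2.8 -12.7] open 0.0147 q [ 0.54  0.41 -1.15  1.93  1.02  0.81  1.89]
```

{"op": "servo_tool", "data": {"plan": [{"x":0,"y":0.005,"z":0,"wx":0,"wy":0,"wz":0,"jaw":0.01}]}}

```text
clock: 26.85
position: [0.6691, 0.1525, 0.1283]
ee_rot: [-0.64, 0.719, -0.203, 0.179]
contact_force: [19.8, 0.7, -2.1]
opening: 0.015
```

```bash
python3 -c "
from lib import *
lev()"
```

```text
clk 26.85 bed [79.3 54.4 40.6] lever deg 91.8 r 55.5 tool rot [  1.1  -1.2 -90.4] F [ 15.9   3.1 -11.6] open 0.015 q [ 0.54  0.41 -1.15  1.94  1.03  0.81  1.88]
```

Hard stop reached: the force rose to about 17 N and the lever stopped advancing at about 91°. I release and rise along the post.

{"op": "servo_tool", "data": {"plan": [{"x":0,"y":0,"z":0,"wx":0,"wy":0,"wz":0,"jaw":0.014},{"x":0,"y":0,"z":0,"wx":0,"wy":0,"wz":0,"jaw":0.03},{"x":0,"y":0,"z":0,"wx":0,"wy":0,"wz":0,"jaw":0.04},{"x":0,"y":0,"z":0,"wx":0,"wy":0,"wz":0,"jaw":0.045}]}}

```text
clock: 27.25
position: [0.6706, 0.1501, 0.1297]
ee_rot: [-0.639, 0.72, -0.205, 0.179]
contact_force: [0.1, -0.5, -0.0]
opening: 0.031
```

```bash
python3 -c "
from lib import *
lev()"
```

```text
clk 27.25 bed [81.4 52.3 40.9] lever deg 89.5 r 53.3 tool rot [  1.3  -1.2 -90.3] F [ 0.1 -0.5 -0.1] open 0.031 q [ 0.55  0.41 -1.15  1.93  1.03  0.81  1.88]
```

{"op": "servo_tool", "data": {"plan": [{"x":0,"y":0,"z":0,"wx":0,"wy":0,"wz":0,"jaw":0.045},{"x":0,"y":0,"z":-0.01,"wx":0,"wy":0,"wz":0,"jaw":0.045},{"x":0,"y":0,"z":-0.015,"wx":0,"wy":0,"wz":0,"jaw":0.045}]}}

```text
clock: 27.55
position: [0.656, 0.1513, 0.1495]
ee_rot: [-0.639, 0.72, -0.204, 0.178]
contact_force: [0.2, -0.4, 0.7]
opening: 0.0441
```

```bash
python3 -c "
from lib import *
lev()"
```

```text
clk 27.55 bed [78.7 51.6 65.4] lever deg 92.5 r 52.7 tool rot [  1.2  -1.  -90.3] F [ 0.6 -0.4  0.5] open 0.0441 q [ 0.6   0.35 -1.2   1.94  0.96  0.82  1.92]
```

{"op": "servo_tool", "data": {"plan": [{"x":0,"y":0,"z":-0.01,"wx":0,"wy":0,"wz":0,"jaw":0.045},{"x":0,"y":0,"z":-0.002,"wx":0,"wy":0,"wz":0,"jaw":0.045}]}}

```text
clock: 27.75
position: [0.6487, 0.1534, 0.1621]
ee_rot: [-0.64, 0.719, -0.204, 0.178]
contact_force: [0.1, 0.4, 0.2]
opening: 0.0452
```

```bash
python3 -c "
from lib import *
lev()"
```

```text
clk 27.75 bed [78.6 52.9 80. ] lever deg 92.6 r 53.9 tool rot [  1.2  -1.  -90.4] F [0.2 0.4 0.1] open 0.0452 q [ 0.62  0.32 -1.22  1.94  0.91  0.82  1.95]
```

{"op": "servo_tool", "data": {"plan": [{"x":0,"y":0,"z":0,"wx":0,"wy":0,"wz":6,"jaw":0.045},{"x":0,"y":0,"z":0,"wx":0,"wy":0,"wz":8,"jaw":0.045},{"x":0,"y":0,"z":0,"wx":0,"wy":0,"wz":8,"jaw":0.045},{"x":0,"y":0,"z":0,"wx":0,"wy":0,"wz":8,"jaw":0.045},{"x":0,"y":0,"z":-0.005,"wx":0,"wy":0,"wz":8,"jaw":0.045},{"x":0,"y":0,"z":-0.01,"wx":0,"wy":0,"wz":8,"jaw":0.045}]}}

```text
clock: 28.35
position: [0.6397, 0.1539, 0.1749]
ee_rot: [-0.295, 0.916, -0.115, 0.245]
contact_force: [0.3, 0.5, 0.6]
opening: 0.0449
```

```bash
python3 -c "
from lib import *
lev()
plan(np.array([.60,-.10,.30]),Rz(-.12)@Rdown@RF,14)"
```

```text
clk 28.35 bed [77.1 52.2 95.7] lever deg 94.1 r 53.4 tool rot [  0.7  -1.3 -42.8] F [0.5 0.5 0.4] open 0.0449 q [ 0.56  0.22 -1.12  1.95  0.78  0.78  1.21]
clock 28.35 pos [0.6397 0.1539 0.1749] dist 0.2858 rot [-11.9  29.8  41.5]
[0.0094, -0.0163, -0.0079, -0.85, 2.13, 2.96]
[0.0089, -0.0167, -0.0078, -0.85, 2.13, 2.96]
[0.0083, -0.017, -0.0077, -0.85, 2.13, 2.96]
[0.0077, -0.0173, -0.0077, -0.85, 2.13, 2.96]
[0.0071, -0.0176, -0.0077, -0.85, 2.13, 2.96]
[0.0064, -0.0178, -0.0077, -0.85, 2.13, 2.96]
[0.0058, -0.018, -0.0077, -0.85, 2.13, 2.96]
[0.0052, -0.0182, -0.0078, -0.85, 2.13, 2.96]
[0.0045, -0.0183, -0.0079, -0.85, 2.13, 2.96]
[0.0038, -0.0184, -0.008, -0.85, 2.13, 2.96]
[0.0032, -0.0185, -0.0081, -0.85, 2.13, 2.96]
[0.0025, -0.0185, -0.0083, -0.85, 2.13, 2.96]
[0.0019, -0.0185, -0.0085, -0.85, 2.13, 2.96]
[0.0013, -0.0184, -0.0087, -0.85, 2.13, 2.96]
```

{"op": "servo_tool", "data": {"plan": [{"x":0.004,"y":-0.006,"z":-0.015,"wx":-0.8,"wy":2.1,"wz":3,"jaw":0.045},{"x":0.009,"y":-0.016,"z":-0.012,"wx":-0.8,"wy":2.1,"wz":3,"jaw":0.045},{"x":0.0085,"y":-0.017,"z":-0.01,"wx":-0.8,"wy":2.1,"wz":3,"jaw":0.045},{"x":0.008,"y":-0.017,"z":-0.008,"wx":-0.8,"wy":2.1,"wz":3,"jaw":0.045},{"x":0.007,"y":-0.0175,"z":-0.008,"wx":-0.8,"wy":2.1,"wz":3,"jaw":0.045},{"x":0.0065,"y":-0.018,"z":-0.008,"wx":-0.8,"wy":2.1,"wz":3,"jaw":0.045},{"x":0.006,"y":-0.018,"z":-0.008,"wx":-0.8,"wy":2.1,"wz":3,"jaw":0.045},{"x":0.005,"y":-0.018,"z":-0.008,"wx":-0.8,"wy":2.1,"wz":3,"jaw":0.045},{"x":0.0045,"y":-0.018,"z":-0.008,"wx":-0.8,"wy":2.1,"wz":3,"jaw":0.045},{"x":0.004,"y":-0.018,"z":-0.008,"wx":-0.8,"wy":2.1,"wz":3,"jaw":0.045},{"x":0.003,"y":-0.018,"z":-0.008,"wx":-0.8,"wy":2.1,"wz":3,"jaw":0.045},{"x":0.0025,"y":-0.018,"z":-0.008,"wx":-0.8,"wy":2.1,"wz":3,"jaw":0.045},{"x":0.002,"y":-0.018,"z":-0.008,"wx":-0.8,"wy":2.1,"wz":3,"jaw":0.045},{"x":0.001,"y":-0.018,"z":-0.008,"wx":-0.8,"wy":2.1,"wz":3,"jaw":0.045},{"x":0,"y":-0.03,"z":0,"wx":0,"wy":0,"wz":0,"jaw":0.045},{"x":0,"y":-0.03,"z":0,"wx":0,"wy":0,"wz":0,"jaw":0.045},{"x":0,"y":0,"z":0,"wx":0,"wy":0,"wz":0,"jaw":0.045}]}}

```text
clock: 30.05
position: [0.5712, -0.1511, 0.3151]
ee_rot: [0.078, 0.997, 0.002, -0.005]
contact_force: [0.1, -0.2, -1.0]
opening: 0.0449
```

Run:
```python
from lib import *
lev()
t=capture("top");s=capture("side")
for n,i in(("top",t),("side",s)): cv2.imwrite(f"pics/raw_{n}11.png",i[:,:,::-1]); cv2.imwrite(f"pics/full_{n}11.png",i[:,:,::-1])
crop(t,175,85,65,75,8,"pics/s1.png"); crop(s,240,130,75,75,8,"pics/s2.png")
```

```text
clk 30.05 bed [ 120.8 -258.9  232.3] lever deg -81.2 r 260.9 tool rot [ 0.3 30.6  1.9] F [-0.4 -0.2 -0.9] open 0.0449 q [ 0.95  0.32 -0.98  1.42  0.26  1.55  1.4 ]
```

View pics/s1.png

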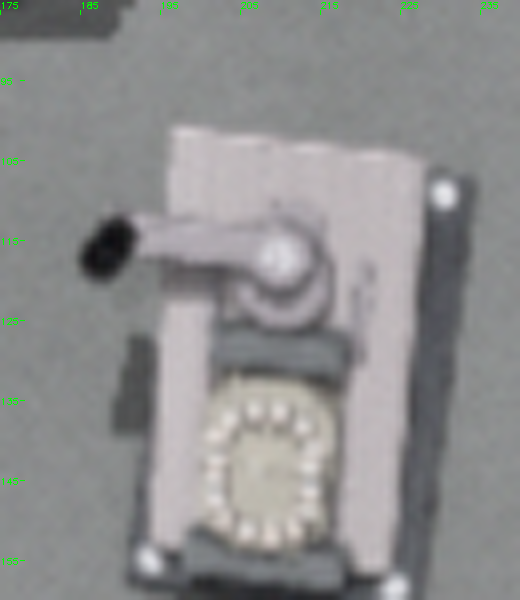

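View pics/s2.png

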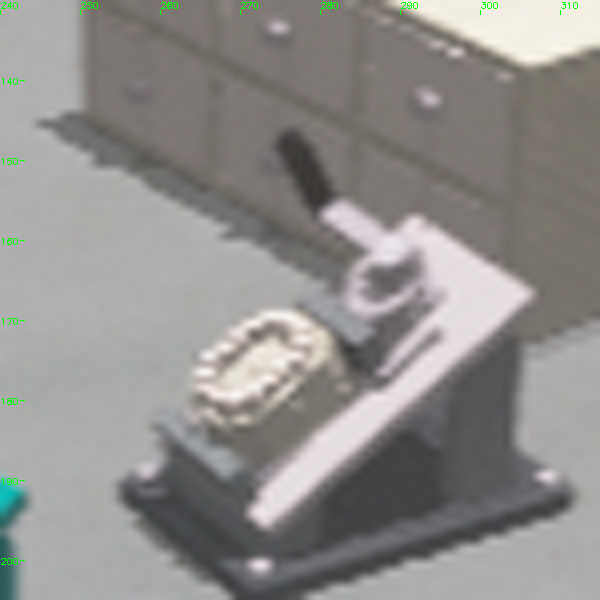

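View pics/full_top11.png

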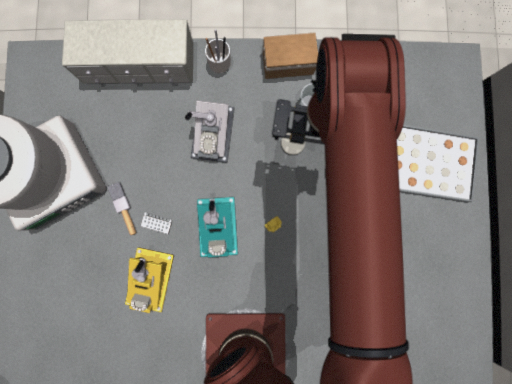

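Run:
```python
from lib import *
for a in(80,85,90):
    a=np.radians(a)
    for z in(.03,.07):
        P=bed2world(PRESS,(.081+.055*np.cos(a),-.001+.055*np.sin(a),z)); print(np.degrees(a).round(),z,((proj("top",P)[0]+.5-[175,85])*8).round(),((proj("side",P)[0]+.5-[240,130])*8).round())
```

```text
80.0 0.03 [126. 206.] [341. 191.]
80.0 0.07 [104. 236.] [306. 128.]
85.0 0.03 [124. 219.] [332. 197.]
85.0 0.07 [101. 250.] [297. 134.]
90.0 0.03 [122. 233.] [324. 204.]
90.0 0.07 [100. 264.] [288. 141.]
```

The observed post ends, (122,228)/(97,265) in the top crop and (322,208)/(290,135) in the side crop, match the 90° prediction. The halves show flush with the seam closed, and the arm is clear.

```bash
python3 -c "
from plant import *
print(job_done())"
```

```text
the job is handed in; nothing more can be done
None
```

The loose half now lies on the bed butted against the seated half. The cam lever is swung fully home, and I handed the job in at about 30 s with the gripper clear of everything.

**What I did**
- I gripped the loose half, but that wrist position took joint 7 to -2.64, almost at its -2.65 limit. I set the half back down near where it had lain, turned the tool a half turn and gripped it again.
- I lowered it along the bed's normal until it touched the bed, then slid it downhill until it touched the sawn face at about 5 N.
- I released it, squeezed both halves lightly across the seam (6 N) to bring the sides flush, then took the lever post round to the stop and let go.

**Last checks**
- **Flush:** the squeeze across the seam closed at 46.2 mm for 46 mm wide halves. The pictures after the lever turn show no step or gap at this resolution.
- **Lever:** it stopped advancing at about 91° by arm position, with the force rising to about 17 N. The post's position in both pictures matches 90°, within the 5° steps I compared.

**What disagreed**
- **Sawn face position:** touch put it about 4 mm uphill of its origin, while the pictures had suggested about 1.6 mm. I went by touch.
- **Press position:** it turned out about 1 mm off sideways from my picture fit.
- **Bed contact force:** the first touch on the bed peaked at about 15 N, a little firmer than I meant.
- **Bystanders:** I didn't check each one individually. In the last top view the arm hid the whole cast, jar, tweezers and most of the glass.

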